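Reload the carton stapler

ROBOT

A 6-joint arm with a two-finger parallel gripper is mounted at the origin on the work surface. World frame = base frame: x ahead of the robot, y to its left, z up, the work surface at z = 0. Lengths are in m, angles in rad, forces in N, time in s.
With the tool pointing down it reaches from about 0.375 to 0.9 m from the base axis. Payload 3.1 kg.
Tool frame: the origin (TCP) lies midway between the tips of the shut fingers; the grasp point (between the pads) lies 19 mm behind it (manip.grasp_offset is the distance from the TCP to the grasp point, in m); z points along the fingers, y is the line along which they close (so a half turn about z gives the same grasp; the last joint's range is limited). The gripper opens to 85 mm and grips with 20 to 120 N. Pads are 22 mm wide; open, the fingers measure 114 mm over their backs; the gripper's body (76 mm by 85 mm) begins 54 mm behind the grasp point. The pads swing forward as they close: fully open they stand 13 mm farther back than shut.
Start: joints at [0.977, 0.527, 1.433, -0, 1.181, -0.178], TCP at [0.252, 0.572, 0.231] pointing down, gripper open.
Joint ranges: [-3.08, 3.08], [-0.75, 2.2], [0.22, 2.44], [-1.43, 4.57], [0, 2.65], [-2.85, 2.85]. Speed limits (rad/s): [2.79, 2.79, 3.14, 3.14, 3.14, 3.14].

INTERFACE

Orientations are given as a unit quaternion [x, y, z, w].
In Python, from station import sensors, cams, order, manip gives the robot as it stands.
- The arm moves only by the tool move_arm, never from a script. Its argument "targets" is a list of rows, each an object of numbers: "dx", "dy", "dz": the shift along the world's x, y, z normalised to -1 to 1, where 1 is 25 mm; "rx", "ry", "rz": the turn, a rotation vector about the world's x, y, z normalised to -1 to 1, where 1 is 30 degrees. A call has exactly 10 rows; each row shifts and turns the commanded pose from where the row before left it; what a row does not reach is not made up. A row lasts 1/8 s, in which the tool goes at most 62.5 mm and 10.7 degrees, less where a joint would pass 70% of its speed; a pose out of reach is approached as far as the arm can. A call with a number of a shift or a turn outside -1 to 1 is refused whole. A call with a gripper value outside its range is refused whole. "claw" is the opening in per cent of the stroke, from 0 (shut) to 100 (fully open), set as the call begins (left out, the last holds). The fingers move at their own pace and stop on an object; "newtons" is the grip in N (left out, the last holds). Time passes only in rows, so rows that do not move let the fingers close, or fill a call up. It gives the time, the measured TCP pose, the force, the opening and the grip force at its end, in the units of the state.
- sensors.sense(): the state, without advancing time (a new reading comes with each control period).
- cams.snapshot(name): name is "scene" or "top" or "wrist"; returns the picture (420x560x3 uint8, red, green, blue); there is no depth.
- cams.camera_model(name): a dict with "fx", "fy", "cx", "cy" (pixels), "distortion" ([k1, k2, p1, p2, k3] as OpenCV has them; the pictures are not rectified), "extrinsics" (4x4, takes a point from world to camera coordinates). Camera axes: x right, y down, z forward; pixel columns grow to the right and rows downward; lengths in m; the calibration is good to about 2 mm. A picture is of the moment at which its call begins: read the wrist's pose just before it. camera_model takes no time and is no camera call; for the wrist camera it gives the pose at the moment of the call.
- order.sign_off(): hands the job in; it is judged then, once.
The state is a dict: "t": time; "q": joint angles; "qd": joint speeds; "tau": joint torques, N m; "tcp_pos": TCP position; "tool_rot": TCP orientation; "force": force on the tool from outside, world axes, zero at the start; "ft_torque": the same for the moment, N m; "finger_gap": opening from 0.0 (shut) to 1.0 (fully open); "gripper_force": force on a finger pad.
Only numpy, scipy, OpenCV 4.12 (cv2) and the standard library are available. Lean on these libraries where they do the work, as an engineer would, in place of code of your own. Each camera call takes 0.05 s, during which the arm holds its last target. There are 200 camera calls.

TASK

Reload the bench carton stapler. First shut off its air by sliding the sleeve of the hand valve fully to the end away from the gauge; then draw the magazine's cover rail fully back, take the short leftover stub out of the channel and drop it into the open scrap tin. Lay every full-width staple strip on the bench into the channel, legs down and one behind the other, push the rail fully home so that its spring follower presses on them, and only then slide the air valve fully back on; leave the narrow strips and the brass rosette where they are.

Things in the scene. Friction and masses are not known exactly. Their poses are not given: they have to be found in the camera images.
- channel (a point): On the centre line of the stapler's magazine channel, on its floor (62 mm above the bench), at the mouth of the head. y runs along the channel away from the head, x across, z up. Open on top from y = -9 to 310 mm, 38.5 mm wide inside; walls 6 mm high, then flaring at 45 degrees to 10 mm high, 50 mm overall. Strips straddle a core 20 mm wide, 8 mm high, and stand on the floor.
- head (a point): Centre of the top of the stapler's green head, over the channel's front end. The head is 70 mm wide, y = -75 to -9 mm from channel, its 60 mm round cylinder 66 mm (black cap 73 mm) above the channel floor. Inside, strips run under its roof (26 mm above the floor) to a stop at y = -35 mm. The base plate is 100 mm wide, 20 mm high, y = -100 to 380 mm from channel.
- rail (a joint): Cover rail of the magazine: a steel inverted channel 55 mm wide that slides along the channel's +y; 0 = fully home (shut), 0.195 m = drawn fully back. Stiff (about 9 N), stays where it is left. Shut, it covers y = 60 to 215 mm of the channel (its top 29 mm above the channel floor); the stretch ahead of it is open.
- rail_block (a point): Centre of the black thumb block on top of the cover rail, moving with it: 30 mm across the rail (x), 14 mm along it (y), 26 mm high; the rail's top is 13 mm below this point. Axes parallel to channel's. At rail = 0 it lies at y = 165, z = 42 mm from channel.
- follower (a joint): Spring follower, a brass block 30 mm wide, 22 mm long under the rail's front end; value = how far it is pushed back into the rail against its spring (m, 0 free to 0.130; 3 to 4.6 N). Its free front face stands at y = 62 mm + rail from channel; as the rail is shut it pushes the strips along the channel into the head.
- sleeve (a joint): Sliding sleeve of the hand slide valve: 0 = against the gauge end (air on), 0.054 m = fully at the other end (air off). About 3 N, stays where it is left.
- sleeve_c (a point): Centre of the valve sleeve, an aluminium cylinder 36 mm thick (flanges 41 mm) and 46 mm long along its y, 46 mm above the bench, on a pipe between brackets 34 mm wide, 56 mm high. It slides along its own +y to shut the air. Base plate 70 x 210 mm. The gauge (38 mm round, 80 mm high) is at the -y end, 65 mm from the sleeve's centre when the air is on.
- tin_in (a point): Centre of the inner floor of the scrap tin, an open dark steel box 150 mm (x) by 130 mm (y), 65 mm high, walls and floor 4 mm; fixed. It stands at the other side of the bench from the valve.
- stub_c (a point): Centre of the leftover stub of staples in the channel: inverted U, 35 mm wide (x), 24 mm long (y), 22 mm high; copper-coloured; 20 g.
- strip1_c (a point): Centre of a full-width staple strip: copper-coloured inverted U, 35 mm wide (x), 54 mm long (y), 22 mm high, legs 3 mm thick, 45 g; starts legs down on the bench. The same either way round. Two to four such strips are present; an absent one reads None.
- strip2_c (a point): Another such strip, or absent.
- strip3_c (a point): Another such strip, or absent.
- strip4_c (a point): Another such strip, or absent.
- narrow1_c (a point): Centre of a narrow staple strip for another tool, 18 mm wide, 54 mm long, 14 mm high: not to be used. Leave alone.
- narrow2_c (a point): Another narrow strip. Leave alone.
- rosette: Brass rosette, 50 mm disc, 18 mm high, origin at underside. Leave alone.
Things that resemble listed ones, but are neither listed nor needed, are in the scene too. Leave any pink or turquoise look-alike of the part that bears strip2_c alone.

How it is judged:
On the way, in this order (a step that is already met when the one before it is completed fails the run):
1. air shut off at the slide valve while the rail is still home (value of joint sleeve above 0.046 m and value of joint rail below 0.03 m), for 0.2 s.
2. rail drawn back and the stub lies in the scrap tin (value of joint rail above 0.16 m and x of stub_c in the frame of tin_in between -0.072 and 0.072 m and y of stub_c in the frame of tin_in between -0.062 and 0.062 m and z of stub_c in the frame of tin_in below 0.05 m), for 0.2 s.
3. all strips in the channel and the rail home, its follower pressing on them (x of strip1_c in the frame of channel between -0.004 and 0.004 m and y of strip1_c in the frame of channel between -0.045 and 0.24 m and z of strip1_c in the frame of channel between 0.007 and 0.0145 m and angle between the y axis of each of strip1_c, strip2_c, strip3_c, strip4_c and the y axis of channel, either way round below 0.1 rad and x of strip2_c in the frame of channel between -0.004 and 0.004 m and y of strip2_c in the frame of channel between -0.045 and 0.24 m and z of strip2_c in the frame of channel between 0.007 and 0.0145 m and x of strip3_c in the frame of channel between -0.004 and 0.004 m and y of strip3_c in the frame of channel between -0.045 and 0.24 m and z of strip3_c in the frame of channel between 0.007 and 0.0145 m and x of strip4_c in the frame of channel between -0.004 and 0.004 m and y of strip4_c in the frame of channel between -0.045 and 0.24 m and z of strip4_c in the frame of channel between 0.007 and 0.0145 m and value of joint rail below 0.006 m and value of joint follower above 0.004 m), for 0.2 s.
At the end, for the whole second after the job is handed in: Every full-width strip stands legs down in the channel (4 mm from centre line and floor level); rail within 6 mm of home, follower pushed back over 4 mm; stub in the scrap tin; sleeve within 8 mm of the gauge end; all at rest (all of step 3 and x of stub_c in the frame of tin_in between -0.072 and 0.072 m and y of stub_c in the frame of tin_in between -0.062 and 0.062 m and z of stub_c in the frame of tin_in below 0.05 m and value of joint sleeve below 0.008 m and linear speed of each of strip1, strip2, strip3, strip4, stub below 0.02 m/s); the robot touches nothing.
It fails at once if air turned on (sleeve less than 30 mm from its on end) while the rail is more than 30 mm open (value of joint sleeve below 0.03 m and value of joint rail above 0.03 m).
It fails at once if a narrow strip or the brass rosette moved more than 50 mm (distance of any of rosette, narrow1_c, narrow2_c from where it was at the start of the episode above 0.05 m).
Of strip1, strip2, strip3, strip4 only 2 to 4 are there at a start; the rules pass over those that are not, and their reading is None.
At some moment in a run one of strip1, strip2, strip3, strip4, stub may be knocked a few centimetres aside while the robot is not near it.
Once in a run the grip may slacken for a moment while it holds something.
It also fails if it takes over 210 s, if anything falls off the work surface, if the arm or the gripper's body presses on something with over 40 N, if the wrist force passes 120 N, or if a joint passes its speed limit or range.

## Working session

There is one attempt and no reset: what is moved stays moved. The work goes in short steps, Python scripts to look and compute and a tool call to move; the robot and the scene stay as the last step left them, time stands still between calls to the robot, and variables do not carry over. Pictures are saved under pics/ and viewed, at most 14 in all, crops included, and the job is handed in when it is done.

Besides the shell and the picture viewer there is one more tool, called after "Emit:" as name([rows], argument=value, ...), one row to a line, values as JSON. move_arm: Moves the arm, as the interface text tells. Scaled input: -1 to 1 covers 25 mm each way for a shift and 30 degrees each way for a turn. Its arguments: {"type":"object","properties":{"targets":{"type":"array"},"claw":{"type":"number"},"newtons":{"type":"number"}},"required":["targets"]}

```bash
ls; mkdir -p pics; cat > h.py <<'E'
import numpy as np, cv2
from station import sensors, cams, order, manip
def snap(name,fn):
    m=cams.camera_model(name); im=cams.snapshot(name); cv2.imwrite('pics/'+fn,im[:,:,::-1]); return im,m
def K(m): return np.array([[m['fx'],0,m['cx']],[0,m['fy'],m['cy']],[0,0,1.]]),np.array(m['distortion'],float)
def ray(m,uv,z):
    k,d=K(m);T=np.array(m['extrinsics']);p=cv2.undistortPoints(np.array(uv,float).reshape(-1,1,2),k,d).reshape(-1,2)
    R=T[:3,:3];c=-R.T@T[:3,3];v=np.c_[p,np.ones(len(p))]@R
    return c+v*((np.broadcast_to(z,len(p))-c[2])/v[:,2])[:,None]
def proj(m,P):
    k,d=K(m);T=np.array(m['extrinsics']);return cv2.projectPoints(np.array(P,float).reshape(-1,1,3),cv2.Rodrigues(T[:3,:3])[0],T[:3,3],k,d)[0].reshape(-1,2)
E
python3 - <<'E'
from h import *
import pickle
M={}
for n in('scene','top'):
    im,m=snap(n,n+'0.png');M[n]=m
    print(n,np.round(-np.array(m['extrinsics'])[:3,:3].T@np.array(m['extrinsics'])[:3,3],3),m['fx'])
    print(np.round(np.array(m['extrinsics']),2))
pickle.dump(M,open('m.pkl','wb'))
s=sensors.sense();print({k:np.round(v,3) for k,v in s.items()},manip.grasp_offset)
E
```

```text
pics
scene [ 0.838 -0.337  0.869] 434.81047049885075
[[ 0.72  0.7   0.01 -0.38]
 [ 0.59 -0.6  -0.54 -0.23]
 [-0.37  0.39 -0.84  1.17]
 [ 0.    0.    0.    1.  ]]
top [0.3   0.016 1.141] 385.4862377313936
[[ 0.01 -1.    0.01 -0.  ]
 [-0.98 -0.02 -0.19  0.51]
 [ 0.19 -0.01 -0.98  1.06]
 [ 0.    0.    0.    1.  ]]
{'t': np.float64(0.1), 'q': array([ 0.977,  0.528,  1.434, -0.   ,  1.181, -0.178]), 'qd': array([ 0.   , -0.003, -0.002,  0.   ,  0.001, -0.001]), 'tau': array([ 1.0000e-03, -4.4330e+01, -1.7859e+01, -0.0000e+00,  4.0000e-03,
        0.0000e+00]), 'tcp_pos': array([0.252, 0.571, 0.23 ]), 'tool_rot': array([ 0.206,  0.978, -0.001, -0.   ]), 'force': array([-0.857,  0.58 , -0.084]), 'ft_torque': array([-0.005, -0.014,  0.014]), 'gripper_force': np.float64(0.0), 'finger_gap': np.float64(1.003)} 0.0187
```

View pics/top0.png

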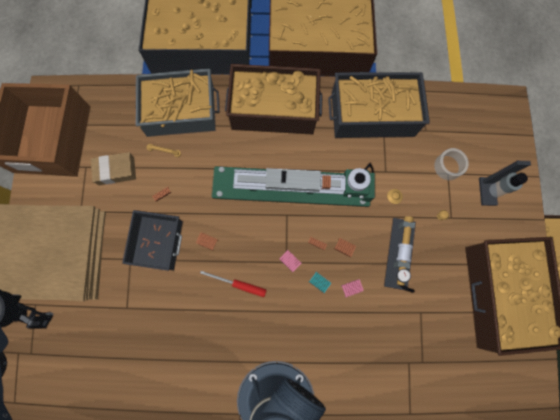

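View pics/scene0.png

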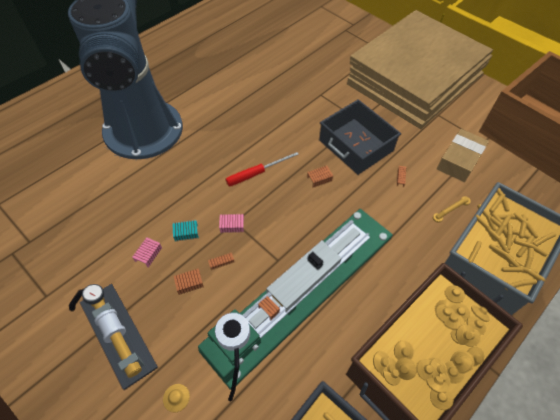

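The top view shows copper pieces at (207,240), (345,247), (318,243), (163,193) and the stub at (326,182). Pink pieces are at (290,261) and (353,288), and a turquoise one at (320,282). By width, the full strips look like (207,240) and (345,247); (318,243) and (163,193) look narrow. I'll check that in one close crop.

```bash
python3 - <<'E'
from h import *
t=cv2.imread('pics/top0.png');s=cv2.imread('pics/scene0.png')
a=cv2.resize(t[160:300,130:420],None,fx=2.75,fy=2.15,interpolation=cv2.INTER_CUBIC)
b=cv2.resize(t[150:220,195:400],(798,272),interpolation=cv2.INTER_CUBIC)
a=cv2.resize(t[165:300,130:420],(798,320),interpolation=cv2.INTER_CUBIC)
cv2.imwrite('pics/c1.png',np.vstack([a,b]))
c=cv2.resize(s[200:400,60:420],(798,443),interpolation=cv2.INTER_CUBIC)
cv2.imwrite('pics/c2.png',c)
# copper blobs
for n,im in(('top',t),('scene',s)):
    hsv=cv2.cvtColor(im,cv2.COLOR_BGR2HSV)
    m=((hsv[...,0]<12)&(hsv[...,1]>120)&(hsv[...,2]>70)).astype(np.uint8)
    k,l,st,ce=cv2.connectedComponentsWithStats(m)
    for i in range(1,k):
        if 25<st[i,4]<900: print(n,st[i],np.round(ce[i],1), np.round(cv2.minAreaRect(np.argwhere(l==i)[:,::-1].astype(np.float32))[1:][0],1))
E
```

```text
top [323 177   7  11  66] [326.4 182. ] [10.  6.]
top [153 187  18  14 118] [161.2 193.8] [ 6.7 17.7]
top [196 233  21  17 222] [206.2 240.8] [18.3 12.2]
top [308 237  19  13 116] [317.1 243.1] [18.   6.4]
top [335 238  21  19 231] [344.9 247.1] [18.8 12.1]
top [231 279  36  19 354] [249.  287.9] [36.   9.8]
scene [225 163  40  24 446] [244.3 174.5] [11.4 41.1]
scene [308 166  25  21 306] [320.2 175.5] [15.2 22.9]
scene [397 166   9  19 124] [401.2 174.9] [ 7.5 17.7]
scene [209 253  25  16 207] [220.7 260.6] [ 8.5 24. ]
scene [174 269  28  25 462] [187.8 281. ] [18.1 26.4]
scene [259 297  20  21 215] [269.  306.8] [18.4 12. ]
```

View pics/c1.png

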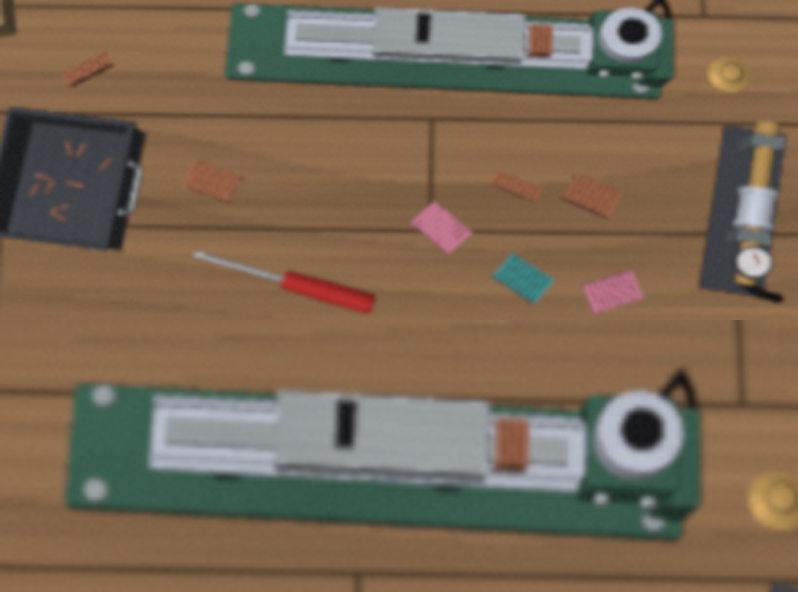

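View pics/c2.png

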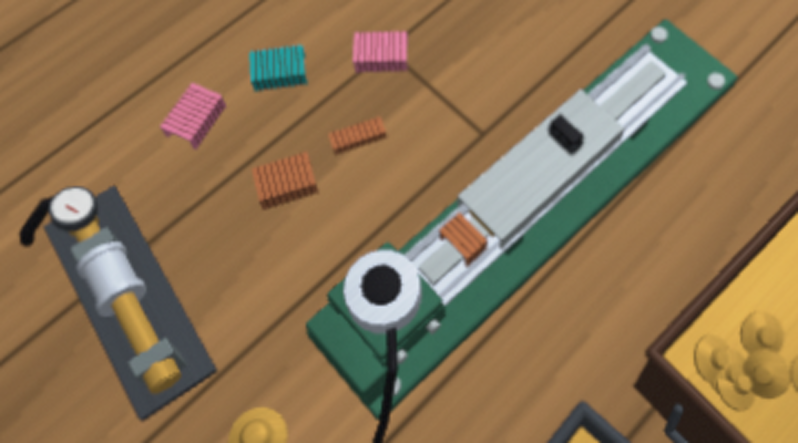

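The crops confirm two full strips: 18x12 px pieces at (207,240) and (345,247). The 18x6.5 px pieces are narrow, and pink and turquoise are decoys. The stub lies just ahead of the rail at (326,182). In the top view the gauge is at (404,275) and the sleeve at (405,252).

```bash
python3 - <<'E'
from h import *
import pickle
M=pickle.load(open('m.pkl','rb'))
L=[('block',(284.1,176.8),(316.2,257.7),.117),('cap',(360.2,178.3),(231.9,328.6),.135),('stub',(326.4,182),(268.5,306.8),.084),
('A',(206.2,240.8),(320.2,175.5),.015),('B',(344.9,247.1),(187.8,281),.015),('nar',(317.1,243.1),(220.7,260.6),.01),
('gauge',(404,275.5),(60+72/2.2167,200+207/2.2167),.08),('sleeve',(404.7,252.3),(60+112/2.2167,200+275/2.2167),.055),('pipeend',(409,219.5),(60+160/2.2167,200+372/2.2167),.05),('tin',(154,241),(358,140),.02)]
for n,a,b,z in L: print(n,np.round(ray(M['top'],[a],z)[0],3),np.round(ray(M['scene'],[b],z)[0],3))
t=cv2.imread('pics/top0.png');s=cv2.imread('pics/scene0.png')
for n,im in(('top',t),('scene',s)):
    hsv=cv2.cvtColor(im,cv2.COLOR_BGR2HSV)
    m=((hsv[...,0]<12)&(hsv[...,1]>120)&(hsv[...,2]>70)).astype(np.uint8)
    k,l,st,ce=cv2.connectedComponentsWithStats(m)
    for i in range(1,k):
        if 60<st[i,4]<600:
            uv=np.argwhere(l==i)[:,::-1].astype(float); P=ray(M[n],uv,.022)[:,:2].astype(np.float32)
            (c,wh,an)=cv2.minAreaRect(P*1000); w,v=np.linalg.eigh(np.cov(P.T)); print(n,np.round(c),np.round(wh),round(an,1),'pca',round(np.degrees(np.arctan2(v[1,1],v[0,1])),1))
E
```

```text
block [ 0.617 -0.014  0.117] [ 0.626 -0.01   0.117]
cap [ 0.611 -0.221  0.135] [ 0.618 -0.22   0.135]
stub [ 0.614 -0.136  0.084] [ 0.621 -0.136  0.084]
A [0.448 0.21  0.015] [0.452 0.21  0.015]
B [ 0.436 -0.198  0.015] [ 0.44  -0.198  0.015]
nar [ 0.447 -0.117  0.01 ] [ 0.451 -0.116  0.01 ]
gauge [ 0.351 -0.35   0.08 ] [ 0.362 -0.35   0.08 ]
sleeve [ 0.418 -0.363  0.055] [ 0.424 -0.361  0.055]
pipeend [ 0.515 -0.383  0.05 ] [ 0.517 -0.379  0.05 ]
tin [0.444 0.364 0.02 ] [0.447 0.364 0.02 ]
top [ 632. -143.] [18. 32.] 89.2 pca 175.5
top [586. 352.] [21. 52.] 33.3 pca 122.9
top [447. 209.] [54. 36.] 67.2 pca 67.6
top [ 446. -115.] [53. 19.] 67.4 pca 65.9
top [ 435. -197.] [55. 36.] 63.9 pca 63.4
top [314.  81.] [103.  28.] 72.8 pca 72.8
scene [322.  79.] [104.  34.] 72.8 pca 74.3
scene [456. 206.] [56. 44.] 68.2 pca 74.2
scene [595. 348.] [18. 55.] 31.3 pca 122.3
scene [ 457. -119.] [51. 21.] 65.6 pca 66.4
scene [ 443. -198.] [53. 42.] 64.2 pca 64.5
scene [ 605. -120.] [38. 25.] 0.5 pca 178.1
```

Emit:
move_arm([
  {"dx": 0.96, "dy": -1},
  {"dx": 0.96, "dy": -1},
  {"dx": 0.96, "dy": -1},
  {"dx": 0.96, "dy": -1},
  {"dx": 0.96, "dy": -1},
  {"dx": 0.96, "dy": -1},
  {"dx": 0.96, "dy": -1},
  {"dy": -1},
  {"dy": -1},
  {"dy": -1},
], claw=100, newtons=25)

```text
schema error: expected keys dx, dy, dz, rx, ry, rz
```

Emit:
move_arm([
  {"dy": -1},
  {"dy": -1},
  {"dy": -1},
  {"dy": -1},
  {"dy": -1},
  {"dy": -1},
  {"dy": -1},
  {"dy": -1},
  {"dy": -1},
  {"dy": -1},
])

```text
schema error: expected keys dx, dy, dz, rx, ry, rz
```

Emit:
move_arm([
  {"dy": -1},
  {"dy": -1},
  {"dy": -1},
  {"dy": -1},
  {"dy": -1},
  {"dy": -1},
  {"dy": -1},
  {"dy": -1},
  {"dy": -1},
  {"dy": -1},
])

```text
schema error: expected keys dx, dy, dz, rx, ry, rz
```

Emit:
move_arm([
  {"dy": -1, "rz": 0.108},
  {"dy": -1, "rz": 0.108},
  {"dy": -1, "rz": 0.108},
  {"dy": -1, "rz": 0.108},
  {"dy": -1},
  {"dy": -1},
  {"dy": -1},
  {"dy": -0.3},
  {},
  {},
])

```text
schema error: expected keys dx, dy, dz, rx, ry, rz
```

```bash
python3 - <<'E'
from h import *
import pickle
s=sensors.sense();print({k:np.round(s[k],3) for k in('t','q','tcp_pos','tool_rot','force')})
im,m=snap('wrist','w1.png');pickle.dump(m,open('w1.pkl','wb'))
T=np.array(m['extrinsics']);print(np.round(T,3),np.round(-T[:3,:3].T@T[:3,3],3),m['fx'])
E
```

```text
{'t': np.float64(0.1), 'q': array([ 0.977,  0.528,  1.434, -0.   ,  1.181, -0.178]), 'tcp_pos': array([0.252, 0.571, 0.23 ]), 'tool_rot': array([ 0.206,  0.978, -0.001, -0.   ]), 'force': array([-0.857,  0.58 , -0.084])}
[[ 0.405  0.914 -0.001 -0.625]
 [ 0.87  -0.384  0.309 -0.039]
 [ 0.283 -0.126 -0.951  0.38 ]
 [ 0.     0.     0.     1.   ]] [0.179 0.604 0.372] 340.8262157561518
```

View pics/w1.png

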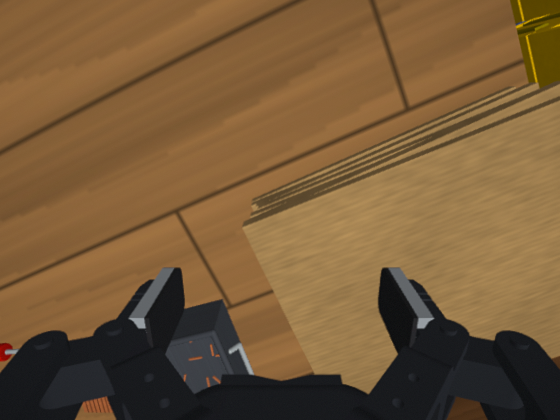

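The first picture from the wrist shows only the board stack and the tin corner (205,340), because the moves were refused. Every row needs all six keys.

Emit:
move_arm([
  {"dx": 0.96, "dy": -1, "dz": 0, "rx": 0, "ry": 0, "rz": 0},
  {"dx": 0.96, "dy": -1, "dz": 0, "rx": 0, "ry": 0, "rz": 0},
  {"dx": 0.96, "dy": -1, "dz": 0, "rx": 0, "ry": 0, "rz": 0},
  {"dx": 0.96, "dy": -1, "dz": 0, "rx": 0, "ry": 0, "rz": 0},
  {"dx": 0.96, "dy": -1, "dz": 0, "rx": 0, "ry": 0, "rz": 0},
  {"dx": 0.96, "dy": -1, "dz": 0, "rx": 0, "ry": 0, "rz": 0},
  {"dx": 0.96, "dy": -1, "dz": 0, "rx": 0, "ry": 0, "rz": 0},
  {"dx": 0, "dy": -1, "dz": 0, "rx": 0, "ry": 0, "rz": 0},
  {"dx": 0, "dy": -1, "dz": 0, "rx": 0, "ry": 0, "rz": 0},
  {"dx": 0, "dy": -1, "dz": 0, "rx": 0, "ry": 0, "rz": 0},
], claw=100, newtons=25)

```text
t: 1.4
tcp_pos: [0.4202, 0.3208, 0.231]
tool_rot: [0.206, 0.978, -0.0, -0.0]
force: [-0.8, 0.6, 0.1]
finger_gap: 1.004
gripper_force: 0.0
```

Emit:
move_arm([
  {"dx": 0, "dy": -1, "dz": 0, "rx": 0, "ry": 0, "rz": 0},
  {"dx": 0, "dy": -1, "dz": 0, "rx": 0, "ry": 0, "rz": 0},
  {"dx": 0, "dy": -1, "dz": 0, "rx": 0, "ry": 0, "rz": 0},
  {"dx": 0, "dy": -1, "dz": 0, "rx": 0, "ry": 0, "rz": 0},
  {"dx": 0, "dy": -1, "dz": 0, "rx": 0, "ry": 0, "rz": 0},
  {"dx": 0, "dy": -1, "dz": 0, "rx": 0, "ry": 0, "rz": 0},
  {"dx": 0, "dy": -1, "dz": 0, "rx": 0, "ry": 0, "rz": 0},
  {"dx": 0, "dy": -1, "dz": 0, "rx": 0, "ry": 0, "rz": 0},
  {"dx": 0, "dy": -1, "dz": 0, "rx": 0, "ry": 0, "rz": 0},
  {"dx": 0, "dy": -1, "dz": 0, "rx": 0, "ry": 0, "rz": 0},
])

```text
t: 2.65
tcp_pos: [0.4202, 0.071, 0.2312]
tool_rot: [0.206, 0.978, -0.0, -0.0]
force: [0.1, -0.5, 0.1]
finger_gap: 1.0
gripper_force: 0.0
```

Emit:
move_arm([
  {"dx": 0, "dy": -1, "dz": 0, "rx": 0, "ry": 0, "rz": 0},
  {"dx": 0, "dy": -1, "dz": 0, "rx": 0, "ry": 0, "rz": 0},
  {"dx": 0, "dy": -1, "dz": 0, "rx": 0, "ry": 0, "rz": 0},
  {"dx": 0, "dy": -1, "dz": 0, "rx": 0, "ry": 0, "rz": 0},
  {"dx": 0, "dy": -1, "dz": 0, "rx": 0, "ry": 0, "rz": 0},
  {"dx": 0, "dy": -1, "dz": 0, "rx": 0, "ry": 0, "rz": 0},
  {"dx": 0, "dy": -1, "dz": 0, "rx": 0, "ry": 0, "rz": 0},
  {"dx": 0, "dy": -1, "dz": 0, "rx": 0, "ry": 0, "rz": 0},
  {"dx": 0, "dy": -1, "dz": 0, "rx": 0, "ry": 0, "rz": 0},
  {"dx": 0, "dy": -1, "dz": 0, "rx": 0, "ry": 0, "rz": 0},
])

```text
t: 3.9
tcp_pos: [0.4202, -0.179, 0.2312]
tool_rot: [0.206, 0.978, 0.0, -0.0]
force: [0.4, -0.1, -0.5]
finger_gap: 1.001
gripper_force: 0.0
```

Emit:
move_arm([
  {"dx": 0, "dy": -1, "dz": 0, "rx": 0, "ry": 0, "rz": 0.108},
  {"dx": 0, "dy": -1, "dz": 0, "rx": 0, "ry": 0, "rz": 0.108},
  {"dx": 0, "dy": -1, "dz": 0, "rx": 0, "ry": 0, "rz": 0.108},
  {"dx": 0, "dy": -1, "dz": 0, "rx": 0, "ry": 0, "rz": 0.108},
  {"dx": 0, "dy": -1, "dz": 0, "rx": 0, "ry": 0, "rz": 0},
  {"dx": 0, "dy": -1, "dz": 0, "rx": 0, "ry": 0, "rz": 0},
  {"dx": 0, "dy": -1, "dz": 0, "rx": 0, "ry": 0, "rz": 0},
  {"dx": 0, "dy": -0.3, "dz": 0, "rx": 0, "ry": 0, "rz": 0},
  {"dx": 0, "dy": 0, "dz": 0, "rx": 0, "ry": 0, "rz": 0},
  {"dx": 0, "dy": 0, "dz": 0, "rx": 0, "ry": 0, "rz": 0},
])

```text
t: 5.15
tcp_pos: [0.4202, -0.3597, 0.2312]
tool_rot: [0.094, 0.996, 0.001, -0.0]
force: [0.0, 0.1, 0.4]
finger_gap: 1.001
gripper_force: 0.0
```

```bash
python3 - <<'E'
from h import *
import pickle
s=sensors.sense();print({k:np.round(s[k],3) for k in('t','q','tcp_pos','tool_rot','force')})
im,m=snap('wrist','w2.png');pickle.dump(m,open('w2.pkl','wb'))
T=np.array(m['extrinsics']);print(np.round(T,3),np.round(-T[:3,:3].T@T[:3,3],3),m['fx'])
E
```

```text
{'t': np.float64(5.15), 'q': array([-0.91 ,  0.432,  1.614,  0.   ,  1.098, -2.292]), 'tcp_pos': array([ 0.42 , -0.36 ,  0.231]), 'tool_rot': array([ 0.094,  0.996,  0.001, -0.   ]), 'force': array([0.025, 0.141, 0.446])}
[[ 0.189  0.982  0.002  0.273]
 [ 0.934 -0.18   0.309 -0.497]
 [ 0.304 -0.057 -0.951  0.232]
 [ 0.     0.     0.     1.   ]] [ 0.342 -0.344  0.373] 340.8262157561518
```

View pics/w2.png

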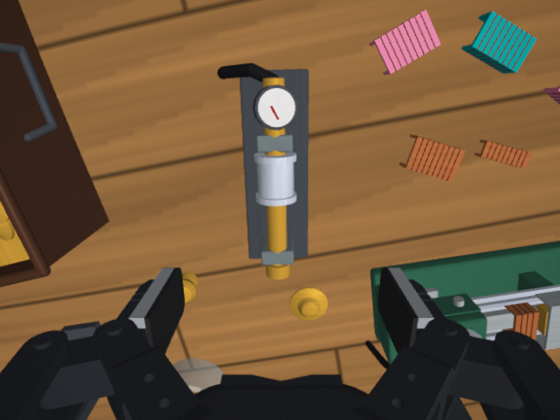

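The picture shows the gauge at (275,107), sleeve at (276,178), pipe end at (277,272) and strip B at (434,158).

```bash
cat >> h.py <<'E'
def copper(im,m,z=.022,lo=60):
    hsv=cv2.cvtColor(im[:,:,::-1].copy(),cv2.COLOR_BGR2HSV)
    b=((hsv[...,0]<12)&(hsv[...,1]>110)&(hsv[...,2]>60)).astype(np.uint8)
    k,l,st,ce=cv2.connectedComponentsWithStats(b)
    for i in range(1,k):
        if lo<st[i,4]<20000:
            P=ray(m,np.argwhere(l==i)[:,::-1].astype(float),z)[:,:2].astype(np.float32)
            c,wh,an=cv2.minAreaRect(P*1000);w,v=np.linalg.eigh(np.cov(P.T))
            print('blob',np.round(ce[i]),'mm',np.round(c,1),np.round(wh,1),round(an,1),'pca',round(np.degrees(np.arctan2(v[1,1],v[0,1]))%180,1))
E
python3 - <<'E'
from h import *
import pickle
m=pickle.load(open('w2.pkl','rb'));im=cv2.imread('pics/w2.png')[:,:,::-1]
copper(im,m)
for n,uv,z in(('gauge',(275,107),.08),('sleeve',(275.5,178),.046),('sl top',(275,155),.046),('sl bot',(276.5,201),.046),('pipeend',(277,272),.046),('base',[(243,71),(307,70),(307,257),(250,258)],.008),('ros',(309,304),.01)):
    print(n,np.round(ray(m,np.atleast_2d(uv),z),4).tolist())
E
```

```text
blob [434. 159.] mm [ 434.3 -200.4] [61.1 34.8] 63.8 pca 65.1
blob [505. 154.] mm [ 444.1 -123.4] [57.5 17.2] 65.9 pca 65.4
blob [ 22. 242.] mm [ 440.  -663.8] [ 57.4 141.7] 64.0 pca 166.5
blob [524. 319.] mm [666.9 -96.6] [42.4 59.3] 88.7 pca 23.2
gauge [[0.3514, -0.3506, 0.08]]
sleeve [[0.419, -0.3639, 0.046]]
sl top [[0.3965, -0.36, 0.046]]
sl bot [[0.4425, -0.3675, 0.046]]
pipeend [[0.5215, -0.3825, 0.046]]
base [[0.3131, -0.3769, 0.008], [0.3244, -0.3135, 0.008], [0.5294, -0.3481, 0.008], [0.5179, -0.4149, 0.008]]
ros [[0.593, -0.3563, 0.01]]
```

Emit:
move_arm([
  {"dx": 0, "dy": -0.16, "dz": -1, "rx": 0, "ry": 0, "rz": 0},
  {"dx": 0, "dy": 0, "dz": -1, "rx": 0, "ry": 0, "rz": 0},
  {"dx": 0, "dy": 0, "dz": -1, "rx": 0, "ry": 0, "rz": 0},
  {"dx": 0, "dy": 0, "dz": -1, "rx": 0, "ry": 0, "rz": 0},
  {"dx": 0, "dy": 0, "dz": -1, "rx": 0, "ry": 0, "rz": 0},
  {"dx": 0, "dy": 0, "dz": -1, "rx": 0, "ry": 0, "rz": 0},
  {"dx": 0, "dy": 0, "dz": -1, "rx": 0, "ry": 0, "rz": 0},
  {"dx": 0, "dy": 0, "dz": -1, "rx": 0, "ry": 0, "rz": 0},
  {"dx": 0, "dy": 0, "dz": -0.2, "rx": 0, "ry": 0, "rz": 0},
  {"dx": 0, "dy": 0, "dz": 0, "rx": 0, "ry": 0, "rz": 0},
], claw=100)

```text
t: 6.45
tcp_pos: [0.4206, -0.3645, 0.0266]
tool_rot: [0.094, 0.996, 0.0, -0.0]
force: [0.2, 0.7, -0.0]
finger_gap: 0.998
gripper_force: 0.0
```

Emit:
move_arm([
  {"dx": 0, "dy": 0, "dz": 0, "rx": 0, "ry": 0, "rz": 0},
  {"dx": 0, "dy": 0, "dz": 0, "rx": 0, "ry": 0, "rz": 0},
  {"dx": 0, "dy": 0, "dz": 0, "rx": 0, "ry": 0, "rz": 0},
  {"dx": 0, "dy": 0, "dz": 0, "rx": 0, "ry": 0, "rz": 0},
  {"dx": 0, "dy": 0, "dz": 0, "rx": 0, "ry": 0, "rz": 0},
  {"dx": 0, "dy": 0, "dz": 0, "rx": 0, "ry": 0, "rz": 0},
  {"dx": 0, "dy": 0, "dz": 0, "rx": 0, "ry": 0, "rz": 0},
  {"dx": 0, "dy": 0, "dz": 0, "rx": 0, "ry": 0, "rz": 0},
  {"dx": 0, "dy": 0, "dz": 0, "rx": 0, "ry": 0, "rz": 0},
  {"dx": 0, "dy": 0, "dz": 0, "rx": 0, "ry": 0, "rz": 0},
], claw=30, newtons=25)

```text
t: 7.7
tcp_pos: [0.4207, -0.3652, 0.0271]
tool_rot: [0.094, 0.996, -0.001, 0.0]
force: [-0.8, 0.7, 5.0]
finger_gap: 0.418
gripper_force: 24.6
```

Emit:
move_arm([
  {"dx": 0.315, "dy": -0.059, "dz": 0, "rx": 0, "ry": 0, "rz": 0},
  {"dx": 0.315, "dy": -0.059, "dz": 0, "rx": 0, "ry": 0, "rz": 0},
  {"dx": 0.315, "dy": -0.059, "dz": 0, "rx": 0, "ry": 0, "rz": 0},
  {"dx": 0.315, "dy": -0.059, "dz": 0, "rx": 0, "ry": 0, "rz": 0},
  {"dx": 0.315, "dy": -0.059, "dz": 0, "rx": 0, "ry": 0, "rz": 0},
  {"dx": 0.315, "dy": -0.059, "dz": 0, "rx": 0, "ry": 0, "rz": 0},
  {"dx": 0.315, "dy": -0.059, "dz": 0, "rx": 0, "ry": 0, "rz": 0},
  {"dx": 0, "dy": 0, "dz": 0, "rx": 0, "ry": 0, "rz": 0},
  {"dx": 0, "dy": 0, "dz": 0, "rx": 0, "ry": 0, "rz": 0},
  {"dx": 0, "dy": 0, "dz": 0, "rx": 0, "ry": 0, "rz": 0},
])

```text
t: 8.95
tcp_pos: [0.4718, -0.3739, 0.027]
tool_rot: [0.093, 0.996, 0.001, -0.004]
force: [-9.7, -0.3, 11.3]
finger_gap: 0.412
gripper_force: 24.6
```

Emit:
move_arm([
  {"dx": -0.1, "dy": 0, "dz": 0, "rx": 0, "ry": 0, "rz": 0},
  {"dx": 0, "dy": 0, "dz": 0, "rx": 0, "ry": 0, "rz": 0},
  {"dx": 0, "dy": 0, "dz": 0, "rx": 0, "ry": 0, "rz": 0},
  {"dx": 0, "dy": 0, "dz": 0.3, "rx": 0, "ry": 0, "rz": 0},
  {"dx": 0, "dy": 0, "dz": 1, "rx": 0, "ry": 0, "rz": 0},
  {"dx": 0, "dy": 0, "dz": 1, "rx": 0, "ry": 0, "rz": 0},
  {"dx": 0, "dy": 0, "dz": 1, "rx": 0, "ry": 0, "rz": 0},
  {"dx": 0, "dy": 0, "dz": 1, "rx": 0, "ry": 0, "rz": 0},
  {"dx": 0, "dy": 0.5, "dz": 1, "rx": 0, "ry": 0, "rz": 0},
  {"dx": 0, "dy": 1, "dz": 1, "rx": 0, "ry": 0, "rz": 0},
], claw=90)

```text
t: 10.2
tcp_pos: [0.4733, -0.3381, 0.1852]
tool_rot: [0.095, 0.995, -0.001, 0.001]
force: [-0.0, -0.1, -0.1]
finger_gap: 0.899
gripper_force: 0.0
```

Emit:
move_arm([
  {"dx": 0.5, "dy": 1, "dz": 1, "rx": 0, "ry": 0, "rz": -0.263},
  {"dx": 0.5, "dy": 1, "dz": 1, "rx": 0, "ry": 0, "rz": -0.263},
  {"dx": 0.5, "dy": 1, "dz": 0.5, "rx": 0, "ry": 0, "rz": -0.263},
  {"dx": 0.6, "dy": 1, "dz": 0, "rx": 0, "ry": 0, "rz": -0.263},
  {"dx": 0.6, "dy": 1, "dz": 0, "rx": 0, "ry": 0, "rz": -0.263},
  {"dx": 0.6, "dy": 1, "dz": 0, "rx": 0, "ry": 0, "rz": -0.263},
  {"dx": 0.6, "dy": 1, "dz": 0, "rx": 0, "ry": 0, "rz": -0.263},
  {"dx": 0.6, "dy": 1, "dz": 0, "rx": 0, "ry": 0, "rz": -0.263},
  {"dx": 0.6, "dy": 1, "dz": 0, "rx": 0, "ry": 0, "rz": -0.263},
  {"dx": 0.6, "dy": 1, "dz": 0, "rx": 0, "ry": 0, "rz": -0.263},
])

```text
t: 11.45
tcp_pos: [0.6159, -0.0865, 0.2468]
tool_rot: [0.707, 0.707, 0.0, 0.0]
force: [0.1, -0.1, -0.8]
finger_gap: 0.9
gripper_force: 0.0
```

Emit:
move_arm([
  {"dx": 0.1, "dy": 1, "dz": 0, "rx": 0, "ry": 0, "rz": 0},
  {"dx": 0, "dy": 1, "dz": 0, "rx": 0, "ry": 0, "rz": 0},
  {"dx": 0, "dy": 1, "dz": 0, "rx": 0, "ry": 0, "rz": 0},
  {"dx": 0, "dy": 0, "dz": 0, "rx": 0, "ry": 0, "rz": 0},
  {"dx": 0, "dy": 0, "dz": 0, "rx": 0, "ry": 0, "rz": 0},
  {"dx": 0, "dy": 0, "dz": 0, "rx": 0, "ry": 0, "rz": 0},
  {"dx": 0, "dy": 0, "dz": 0, "rx": 0, "ry": 0, "rz": 0},
  {"dx": 0, "dy": 0, "dz": 0, "rx": 0, "ry": 0, "rz": 0},
  {"dx": 0, "dy": 0, "dz": 0, "rx": 0, "ry": 0, "rz": 0},
  {"dx": 0, "dy": 0, "dz": 0, "rx": 0, "ry": 0, "rz": 0},
])

```text
t: 12.7
tcp_pos: [0.618, -0.0127, 0.2463]
tool_rot: [0.706, 0.709, -0.0, -0.0]
force: [0.1, 0.2, 0.6]
finger_gap: 0.898
gripper_force: 0.0
```

```bash
python3 - <<'E'
from h import *
import pickle
s=sensors.sense();print({k:np.round(s[k],3) for k in('t','q','tcp_pos','tool_rot','force')})
im,m=snap('wrist','w3.png');pickle.dump(m,open('w3.pkl','wb'))
E
```

```text
{'t': np.float64(12.7), 'q': array([-0.201,  0.502,  1.434,  0.   ,  1.205, -0.205]), 'tcp_pos': array([ 0.618, -0.013,  0.246]), 'tool_rot': array([ 0.706,  0.709, -0.   , -0.   ]), 'force': array([0.1  , 0.197, 0.589])}
```

View pics/w3.png

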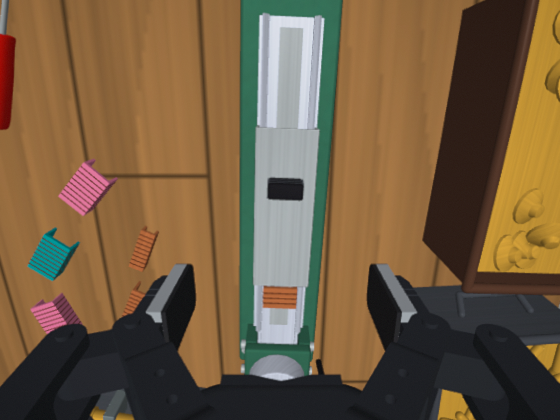

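The picture shows the block top at about (286,186), rail corners (256,127), (318,129), (309,287) and (253,284), the channel's rear end at (260,14)–(323,17), and the stub at (280,297).

```bash
python3 - <<'E'
from h import *
import pickle
m=pickle.load(open('w3.pkl','rb'));im=cv2.imread('pics/w3.png')[:,:,::-1]
p=lambda n,uv,z:print(n,np.round(ray(m,np.atleast_2d(uv),z)*1000,1).tolist())
p('rail',[(256,127),(318,129),(309,287),(253,284)],.091)
p('end',[(260,14),(323,17)],.072)
# block: dark mask
b=(im.max(2)<60).astype(np.uint8);k,l,st,ce=cv2.connectedComponentsWithStats(b)
for i in range(1,k):
    if 250<ce[i][0]<320 and 170<ce[i][1]<210: x,y,w,h,_=st[i];print(st[i]);p('blk',[(x,y),(x+w,y),(x+w,y+h),(x,y+h)],.117)
p('blocktop',(286,186),.117)
copper(im[:, :].copy(),m,.084)
cr=cv2.resize(im[120:340,230:340][:,:,::-1],None,fx=2.7,fy=2.7,interpolation=cv2.INTER_CUBIC);cv2.imwrite('pics/c3.png',cr)
# valve check from top cam
i2,mt=snap('top','top1.png')
c2=cv2.resize(i2[205:305,370:430][:,:,::-1],(356,594),interpolation=cv2.INTER_CUBIC)
cv2.imwrite('pics/c3.png',np.hstack([cr,c2]) if cr.shape[0]==594 else cr)
print(cr.shape)
E
```

```text
rail [[596.3, 40.2, 91.0], [649.5, 38.7, 91.0], [646.2, -116.2, 91.0], [590.4, -112.9, 91.0]]
end [[599.9, 131.7, 72.0], [652.6, 129.7, 72.0]]
[268 178  35  22 713]
blk [[607.2, 1.6, 117.0], [635.8, 1.7, 117.0], [636.2, -17.1, 117.0], [607.1, -17.2, 117.0]]
blocktop [[622.0, -5.1, 117.0]]
blob [504. 191.] mm [822.9  -8. ] [100.4 291.6] 17.9 pca 98.0
blob [ 6. 78.] mm [379.1  77.7] [82.  13.3] 77.2 pca 75.4
blob [143. 250.] mm [481.4 -78.8] [48.3 15.5] 65.6 pca 65.1
blob [134. 301.] mm [ 464.4 -139. ] [48.3 13.2] 59.9 pca 60.0
blob [280. 297.] mm [ 616.8 -132.5] [25.1 34.2] 88.0 pca 179.8
(594, 297, 3)
```

View pics/c3.png

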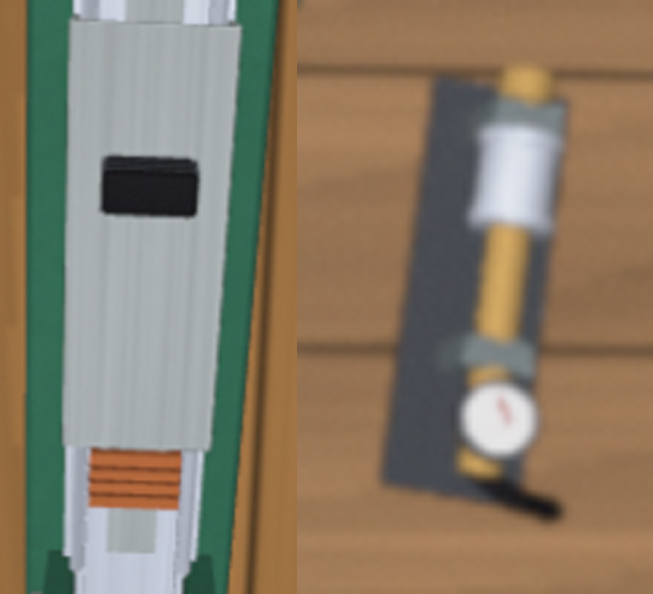

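The crop shows the sleeve fully against the far bracket, so the air is off, and the rail block is clear. Now I'll grasp the block.

Emit:
move_arm([
  {"dx": 0.14, "dy": 0.12, "dz": -1, "rx": 0, "ry": 0, "rz": -0.067},
  {"dx": 0, "dy": 0, "dz": -1, "rx": 0, "ry": 0, "rz": 0},
  {"dx": 0, "dy": 0, "dz": -1, "rx": 0, "ry": 0, "rz": 0},
  {"dx": 0, "dy": 0, "dz": -1, "rx": 0, "ry": 0, "rz": 0},
  {"dx": 0, "dy": 0, "dz": -1, "rx": 0, "ry": 0, "rz": 0},
  {"dx": 0, "dy": 0, "dz": -0.7, "rx": 0, "ry": 0, "rz": 0},
  {"dx": 0, "dy": 0, "dz": -0.55, "rx": 0, "ry": 0, "rz": 0},
  {"dx": 0, "dy": 0, "dz": 0, "rx": 0, "ry": 0, "rz": 0},
  {"dx": 0, "dy": 0, "dz": 0, "rx": 0, "ry": 0, "rz": 0},
  {"dx": 0, "dy": 0, "dz": 0, "rx": 0, "ry": 0, "rz": 0},
], claw=80)

```text
t: 14.05
tcp_pos: [0.6222, -0.0097, 0.091]
tool_rot: [0.718, 0.696, 0.001, 0.001]
force: [-0.0, -0.0, -0.0]
finger_gap: 0.8
gripper_force: 0.0
```

Emit:
move_arm([
  {"dx": 0, "dy": 0, "dz": 0, "rx": 0, "ry": 0, "rz": 0},
  {"dx": 0, "dy": 0, "dz": 0, "rx": 0, "ry": 0, "rz": 0},
  {"dx": 0, "dy": 0, "dz": 0, "rx": 0, "ry": 0, "rz": 0},
  {"dx": 0, "dy": 0, "dz": 0, "rx": 0, "ry": 0, "rz": 0},
  {"dx": 0, "dy": 0, "dz": 0, "rx": 0, "ry": 0, "rz": 0},
  {"dx": 0, "dy": 0, "dz": 0, "rx": 0, "ry": 0, "rz": 0},
  {"dx": 0, "dy": 0, "dz": 0, "rx": 0, "ry": 0, "rz": 0},
  {"dx": 0, "dy": 0, "dz": 0, "rx": 0, "ry": 0, "rz": 0},
  {"dx": 0, "dy": 0, "dz": 0, "rx": 0, "ry": 0, "rz": 0},
  {"dx": 0, "dy": 0, "dz": 0, "rx": 0, "ry": 0, "rz": 0},
], claw=20, newtons=60)

```text
t: 15.3
tcp_pos: [0.6216, -0.0096, 0.0908]
tool_rot: [0.718, 0.696, 0.0, 0.0]
force: [-2.3, 0.2, 5.6]
finger_gap: 0.34
gripper_force: 62.4
```

Emit:
move_arm([
  {"dx": 0.013, "dy": 0.4, "dz": 0, "rx": 0, "ry": 0, "rz": 0},
  {"dx": 0.013, "dy": 0.4, "dz": 0, "rx": 0, "ry": 0, "rz": 0},
  {"dx": 0.013, "dy": 0.4, "dz": 0, "rx": 0, "ry": 0, "rz": 0},
  {"dx": 0.013, "dy": 0.4, "dz": 0, "rx": 0, "ry": 0, "rz": 0},
  {"dx": 0.013, "dy": 0.4, "dz": 0, "rx": 0, "ry": 0, "rz": 0},
  {"dx": 0.013, "dy": 0.4, "dz": 0, "rx": 0, "ry": 0, "rz": 0},
  {"dx": 0.013, "dy": 0.4, "dz": 0, "rx": 0, "ry": 0, "rz": 0},
  {"dx": 0.013, "dy": 0.4, "dz": 0, "rx": 0, "ry": 0, "rz": 0},
  {"dx": 0.013, "dy": 0.4, "dz": 0, "rx": 0, "ry": 0, "rz": 0},
  {"dx": 0.013, "dy": 0.4, "dz": 0, "rx": 0, "ry": 0, "rz": 0},
])

```text
t: 16.55
tcp_pos: [0.6251, 0.0874, 0.0908]
tool_rot: [0.718, 0.696, -0.002, 0.002]
force: [-1.7, -8.4, 4.9]
finger_gap: 0.34
gripper_force: 63.6
```

Emit:
move_arm([
  {"dx": 0.013, "dy": 0.4, "dz": 0, "rx": 0, "ry": 0, "rz": 0},
  {"dx": 0.013, "dy": 0.4, "dz": 0, "rx": 0, "ry": 0, "rz": 0},
  {"dx": 0.013, "dy": 0.4, "dz": 0, "rx": 0, "ry": 0, "rz": 0},
  {"dx": 0.013, "dy": 0.4, "dz": 0, "rx": 0, "ry": 0, "rz": 0},
  {"dx": 0.013, "dy": 0.4, "dz": 0, "rx": 0, "ry": 0, "rz": 0},
  {"dx": 0.013, "dy": 0.4, "dz": 0, "rx": 0, "ry": 0, "rz": 0},
  {"dx": 0.013, "dy": 0.4, "dz": 0, "rx": 0, "ry": 0, "rz": 0},
  {"dx": 0.013, "dy": 0.4, "dz": 0, "rx": 0, "ry": 0, "rz": 0},
  {"dx": 0.01, "dy": 0.3, "dz": 0, "rx": 0, "ry": 0, "rz": 0},
  {"dx": 0.01, "dy": 0.3, "dz": 0, "rx": 0, "ry": 0, "rz": 0},
])

```text
t: 17.8
tcp_pos: [0.6286, 0.1823, 0.0908]
tool_rot: [0.718, 0.696, -0.001, 0.002]
force: [-0.9, -9.3, 5.2]
finger_gap: 0.338
gripper_force: 64.1
```

Emit:
move_arm([
  {"dx": 0, "dy": 0.04, "dz": 0, "rx": 0, "ry": 0, "rz": 0},
  {"dx": 0, "dy": 0, "dz": 0, "rx": 0, "ry": 0, "rz": 0},
  {"dx": 0, "dy": 0, "dz": 0, "rx": 0, "ry": 0, "rz": 0},
  {"dx": 0, "dy": 0, "dz": 0.3, "rx": 0, "ry": 0, "rz": 0},
  {"dx": 0, "dy": 0, "dz": 1, "rx": 0, "ry": 0, "rz": 0},
  {"dx": 0, "dy": 0, "dz": 1, "rx": 0, "ry": 0, "rz": 0},
  {"dx": 0, "dy": -1, "dz": 1, "rx": 0, "ry": 0, "rz": 0},
  {"dx": 0, "dy": -1, "dz": 1, "rx": 0, "ry": 0, "rz": 0},
  {"dx": 0, "dy": -1, "dz": 1, "rx": 0, "ry": 0, "rz": 0},
  {"dx": 0, "dy": -1, "dz": 0.3, "rx": 0, "ry": 0, "rz": 0},
], claw=90)

```text
t: 19.05
tcp_pos: [0.629, 0.0857, 0.2328]
tool_rot: [0.718, 0.696, 0.002, 0.002]
force: [0.5, -0.3, -0.4]
finger_gap: 0.897
gripper_force: 0.0
```

Emit:
move_arm([
  {"dx": -0.1, "dy": -1, "dz": 0, "rx": 0, "ry": 0, "rz": 0},
  {"dx": -0.1, "dy": -1, "dz": 0, "rx": 0, "ry": 0, "rz": 0},
  {"dx": -0.1, "dy": -1, "dz": 0, "rx": 0, "ry": 0, "rz": 0},
  {"dx": -0.1, "dy": -1, "dz": 0, "rx": 0, "ry": 0, "rz": 0},
  {"dx": 0, "dy": -1, "dz": 0, "rx": 0, "ry": 0, "rz": 0},
  {"dx": 0, "dy": -1, "dz": 0, "rx": 0, "ry": 0, "rz": 0},
  {"dx": 0, "dy": 0, "dz": 0, "rx": 0, "ry": 0, "rz": 0},
  {"dx": 0, "dy": 0, "dz": 0, "rx": 0, "ry": 0, "rz": 0},
  {"dx": 0, "dy": 0, "dz": 0, "rx": 0, "ry": 0, "rz": 0},
  {"dx": 0, "dy": 0, "dz": 0, "rx": 0, "ry": 0, "rz": 0},
])

```text
t: 20.3
tcp_pos: [0.6178, -0.0626, 0.2301]
tool_rot: [0.718, 0.697, 0.0, -0.0]
force: [-0.1, 0.0, -0.2]
finger_gap: 0.899
gripper_force: 0.0
```

```bash
python3 - <<'E'
from h import *
import pickle
s=sensors.sense();print({k:np.round(s[k],3) for k in('t','q','tcp_pos','tool_rot','force')})
im,m=snap('wrist','w4.png');pickle.dump(m,open('w4.pkl','wb'))
copper(im,m,.084);print('z.022');copper(im,m,.022)
im,m=snap('top','top2.png');print('top');copper(im,m)
E
```

```text
{'t': np.float64(20.3), 'q': array([-0.281,  0.523,  1.444,  0.   ,  1.174, -0.251]), 'tcp_pos': array([ 0.618, -0.063,  0.23 ]), 'tool_rot': array([ 0.718,  0.697,  0.   , -0.   ]), 'force': array([-0.081,  0.028, -0.178])}
blob [517. 150.] mm [819.9 -29.2] [ 69.6 218.3] 15.3 pca 95.9
blob [134. 220.] mm [483.5 -87.6] [46.8 16.3] 65.6 pca 64.8
blob [283. 261.] mm [ 616.8 -129.1] [32.3 34. ] 88.2 pca 176.9
blob [133. 285.] mm [ 472.4 -153.5] [54.9 30.5] 62.6 pca 57.9
z.022
blob [517. 150.] mm [862.9 -39.3] [ 84.5 265.3] 15.3 pca 95.9
blob [134. 220.] mm [ 454.2 -110.2] [56.9 19.8] 65.6 pca 64.8
blob [283. 261.] mm [ 616.1 -160.6] [39.2 41.3] 88.2 pca 176.9
blob [133. 285.] mm [ 440.6 -190.3] [66.7 37.1] 62.6 pca 57.9
top
blob [346. 247.] mm [ 435.6 -197.3] [54.4 37.4] 64.0 pca 49.1
blob [506. 241.] mm [ 461.1 -697.1] [  8.6 129.9] 3.7 pca 93.5
blob [529. 351.] mm [ 134.4 -745.7] [  6.9 185.9] 3.4 pca 93.6
```

View pics/w4.png

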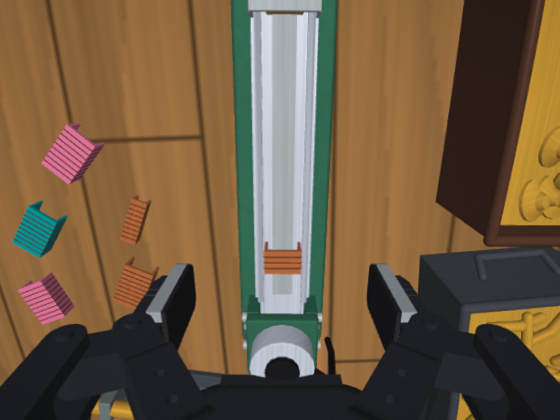

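The picture shows the stub's top face at about (283,261) in the channel, with the rail clear of it (front edge at row 10). Next I grasp the stub across its width.

Emit:
move_arm([
  {"dx": -0.02, "dy": -0.96, "dz": -0.5, "rx": 0, "ry": 0, "rz": 0},
  {"dx": 0, "dy": -0.96, "dz": -1, "rx": 0, "ry": 0, "rz": 0},
  {"dx": 0, "dy": -0.9, "dz": -1, "rx": 0, "ry": 0, "rz": 0},
  {"dx": 0, "dy": 0, "dz": -1, "rx": 0, "ry": 0, "rz": 0},
  {"dx": 0, "dy": 0, "dz": -1, "rx": 0, "ry": 0, "rz": 0},
  {"dx": 0, "dy": 0, "dz": -1, "rx": 0, "ry": 0, "rz": 0},
  {"dx": 0, "dy": 0, "dz": -0.5, "rx": 0, "ry": 0, "rz": 0},
  {"dx": 0, "dy": 0, "dz": -0.33, "rx": 0, "ry": 0, "rz": 0},
  {"dx": 0, "dy": 0, "dz": 0, "rx": 0, "ry": 0, "rz": 0},
  {"dx": 0, "dy": 0, "dz": 0, "rx": 0, "ry": 0, "rz": 0},
], claw=85)

```text
t: 21.65
tcp_pos: [0.618, -0.1343, 0.0727]
tool_rot: [0.718, 0.696, 0.0, 0.001]
force: [-0.5, -0.7, 0.8]
finger_gap: 0.848
gripper_force: 0.0
```

Emit:
move_arm([
  {"dx": 0, "dy": 0, "dz": 0, "rx": 0, "ry": 0, "rz": 0},
  {"dx": 0, "dy": 0, "dz": 0, "rx": 0, "ry": 0, "rz": 0},
  {"dx": 0, "dy": 0, "dz": 0, "rx": 0, "ry": 0, "rz": 0},
  {"dx": 0, "dy": 0, "dz": 0, "rx": 0, "ry": 0, "rz": 0},
  {"dx": 0, "dy": 0, "dz": 0, "rx": 0, "ry": 0, "rz": 0},
  {"dx": 0, "dy": 0, "dz": 0, "rx": 0, "ry": 0, "rz": 0},
  {"dx": 0, "dy": 0, "dz": 0, "rx": 0, "ry": 0, "rz": 0},
  {"dx": 0, "dy": 0, "dz": 0, "rx": 0, "ry": 0, "rz": 0},
  {"dx": 0, "dy": 0, "dz": 0, "rx": 0, "ry": 0, "rz": 0},
  {"dx": 0, "dy": 0, "dz": 0, "rx": 0, "ry": 0, "rz": 0},
], claw=30, newtons=40)

```text
t: 22.9
tcp_pos: [0.6179, -0.1343, 0.0726]
tool_rot: [0.718, 0.696, 0.0, 0.001]
force: [0.5, -0.3, 4.8]
finger_gap: 0.398
gripper_force: 40.3
```

Emit:
move_arm([
  {"dx": 0, "dy": 0, "dz": 0.4, "rx": 0, "ry": 0, "rz": 0},
  {"dx": 0, "dy": 0, "dz": 0.8, "rx": 0, "ry": 0, "rz": 0},
  {"dx": 0, "dy": 0, "dz": 1, "rx": 0, "ry": 0, "rz": 0},
  {"dx": 0, "dy": 0, "dz": 1, "rx": 0, "ry": 0, "rz": 0},
  {"dx": 0, "dy": 0, "dz": 1, "rx": 0, "ry": 0, "rz": 0},
  {"dx": 0, "dy": 0.5, "dz": 1, "rx": 0, "ry": 0, "rz": 0},
  {"dx": -0.5, "dy": 1, "dz": 0, "rx": 0, "ry": 0, "rz": 0},
  {"dx": -0.5, "dy": 1, "dz": 0, "rx": 0, "ry": 0, "rz": 0},
  {"dx": -0.5, "dy": 1, "dz": 0, "rx": 0, "ry": 0, "rz": 0},
  {"dx": -0.5, "dy": 1, "dz": 0, "rx": 0, "ry": 0, "rz": 0},
])

```text
t: 24.15
tcp_pos: [0.5666, -0.0206, 0.2018]
tool_rot: [0.718, 0.696, -0.0, -0.0]
force: [-0.0, 0.5, 0.2]
finger_gap: 0.397
gripper_force: 39.8
```

Emit:
move_arm([
  {"dx": -0.5, "dy": 1, "dz": 0, "rx": 0, "ry": 0, "rz": 0},
  {"dx": -0.5, "dy": 1, "dz": 0, "rx": 0, "ry": 0, "rz": 0},
  {"dx": -0.5, "dy": 1, "dz": 0, "rx": 0, "ry": 0, "rz": 0},
  {"dx": -0.5, "dy": 1, "dz": 0, "rx": 0, "ry": 0, "rz": 0},
  {"dx": -0.5, "dy": 1, "dz": 0, "rx": 0, "ry": 0, "rz": 0},
  {"dx": -0.5, "dy": 1, "dz": 0, "rx": 0, "ry": 0, "rz": 0},
  {"dx": -0.5, "dy": 1, "dz": 0, "rx": 0, "ry": 0, "rz": 0},
  {"dx": -0.5, "dy": 1, "dz": 0, "rx": 0, "ry": 0, "rz": 0},
  {"dx": -0.5, "dy": 1, "dz": 0, "rx": 0, "ry": 0, "rz": 0},
  {"dx": -0.4, "dy": 1, "dz": 0, "rx": 0, "ry": 0, "rz": 0},
])

```text
t: 25.4
tcp_pos: [0.4438, 0.2294, 0.2019]
tool_rot: [0.718, 0.696, -0.0, -0.0]
force: [-0.2, -0.4, -0.7]
finger_gap: 0.4
gripper_force: 39.8
```

Emit:
move_arm([
  {"dx": 0, "dy": 1, "dz": 0, "rx": 0, "ry": 0, "rz": 0},
  {"dx": 0, "dy": 1, "dz": 0, "rx": 0, "ry": 0, "rz": 0},
  {"dx": 0, "dy": 1, "dz": 0, "rx": 0, "ry": 0, "rz": 0},
  {"dx": 0, "dy": 1, "dz": 0, "rx": 0, "ry": 0, "rz": 0},
  {"dx": 0, "dy": 1, "dz": -0.5, "rx": 0, "ry": 0, "rz": 0},
  {"dx": 0, "dy": 0.4, "dz": -1, "rx": 0, "ry": 0, "rz": 0},
  {"dx": 0, "dy": 0, "dz": -1, "rx": 0, "ry": 0, "rz": 0},
  {"dx": 0, "dy": 0, "dz": 0, "rx": 0, "ry": 0, "rz": 0},
  {"dx": 0, "dy": 0, "dz": 0, "rx": 0, "ry": 0, "rz": 0},
  {"dx": 0, "dy": 0, "dz": 0, "rx": 0, "ry": 0, "rz": 0},
])

```text
t: 26.65
tcp_pos: [0.4456, 0.3637, 0.1406]
tool_rot: [0.718, 0.696, 0.001, 0.0]
force: [0.3, -0.4, 0.5]
finger_gap: 0.396
gripper_force: 39.9
```

```bash
python3 - <<'E'
from h import *
import pickle
s=sensors.sense();print({k:np.round(s[k],3) for k in('t','q','tcp_pos','force','finger_gap')})
im,m=snap('wrist','w5.png');pickle.dump(m,open('w5.pkl','wb'))
E
```

```text
{'t': np.float64(26.65), 'q': array([0.49 , 0.58 , 1.645, 0.   , 0.915, 0.522]), 'tcp_pos': array([0.446, 0.364, 0.141]), 'force': array([ 0.302, -0.45 ,  0.451]), 'finger_gap': np.float64(0.396)}
```

View pics/w5.png

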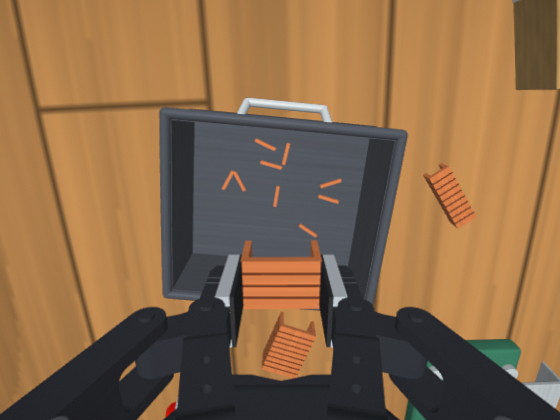

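The stub is held at (281,282) above the tin, whose far rim corners are at (163,110) and (405,132). Strip A is at (290,345), partly below. I'll check the tin's centre numerically before the drop.

```bash
python3 - <<'E'
from h import *
import pickle
m=pickle.load(open('w5.pkl','rb'))
print(np.round(ray(m,[(163,110),(405,132),(165,297),(385,305)],.065)*1000))
print(np.round(ray(m,[(195,122),(370,140),(195,255)],.004)*1000))
M=pickle.load(open('m.pkl','rb'))
print(np.round(ray(M['top'],[(132,213),(182,217),(178,269),(125,262)],.065)*1000))
E
```

```text
[[375. 437.  65.]
 [526. 419.  65.]
 [357. 304.  65.]
 [521. 291.  65.]]
[[379. 425.   4.]
 [520. 406.   4.]
 [366. 308.   4.]]
[[518. 420.  65.]
 [508. 274.  65.]
 [361. 277.  65.]
 [377. 428.  65.]]
```

Emit:
move_arm([
  {"dx": 0, "dy": 0, "dz": -1, "rx": 0, "ry": 0, "rz": 0},
  {"dx": 0, "dy": 0, "dz": -1, "rx": 0, "ry": 0, "rz": 0},
  {"dx": 0, "dy": 0, "dz": -1, "rx": 0, "ry": 0, "rz": 0},
  {"dx": 0, "dy": 0, "dz": -1, "rx": 0, "ry": 0, "rz": 0},
  {"dx": 0, "dy": 0, "dz": -0.2, "rx": 0, "ry": 0, "rz": 0},
  {"dx": 0, "dy": 0, "dz": 0, "rx": 0, "ry": 0, "rz": 0},
  {"dx": 0, "dy": 0, "dz": 0, "rx": 0, "ry": 0, "rz": 0},
  {"dx": 0, "dy": 0, "dz": 0, "rx": 0, "ry": 0, "rz": 0},
  {"dx": 0, "dy": 0, "dz": 0, "rx": 0, "ry": 0, "rz": 0},
  {"dx": 0, "dy": 0, "dz": 0, "rx": 0, "ry": 0, "rz": 0},
])

```text
t: 27.95
tcp_pos: [0.445, 0.3635, 0.0346]
tool_rot: [0.718, 0.696, 0.0, 0.0]
force: [-0.2, 0.4, -0.3]
finger_gap: 0.396
gripper_force: 39.9
```

Emit:
move_arm([
  {"dx": 0, "dy": 0, "dz": 0, "rx": 0, "ry": 0, "rz": 0},
  {"dx": 0, "dy": 0, "dz": 0, "rx": 0, "ry": 0, "rz": 0},
  {"dx": 0, "dy": 0, "dz": 0, "rx": 0, "ry": 0, "rz": 0},
  {"dx": 0, "dy": 0, "dz": 0, "rx": 0, "ry": 0, "rz": 0},
  {"dx": 0, "dy": 0, "dz": 1, "rx": 0, "ry": 0, "rz": 0},
  {"dx": 0, "dy": 0, "dz": 1, "rx": 0, "ry": 0, "rz": 0},
  {"dx": 0, "dy": 0, "dz": 1, "rx": 0, "ry": 0, "rz": 0},
  {"dx": 0, "dy": 0, "dz": 1, "rx": 0, "ry": 0, "rz": 0},
  {"dx": 0, "dy": 0, "dz": 1, "rx": 0, "ry": 0, "rz": 0},
  {"dx": 0, "dy": 0, "dz": 1, "rx": 0, "ry": 0, "rz": 0},
], claw=65)

```text
t: 29.2
tcp_pos: [0.4447, 0.3633, 0.1851]
tool_rot: [0.718, 0.696, -0.0, -0.0]
force: [0.7, 0.4, 1.0]
finger_gap: 0.648
gripper_force: 0.0
```

Emit:
move_arm([
  {"dx": 0, "dy": -0.5, "dz": 0.5, "rx": 0, "ry": 0, "rz": -0.175},
  {"dx": 0, "dy": -0.9, "dz": 0, "rx": 0, "ry": 0, "rz": -0.175},
  {"dx": 0, "dy": -0.9, "dz": 0, "rx": 0, "ry": 0, "rz": -0.175},
  {"dx": 0, "dy": -0.9, "dz": 0, "rx": 0, "ry": 0, "rz": -0.175},
  {"dx": 0, "dy": -0.9, "dz": 0, "rx": 0, "ry": 0, "rz": 0},
  {"dx": 0, "dy": 0, "dz": 0, "rx": 0, "ry": 0, "rz": 0},
  {"dx": 0, "dy": 0, "dz": 0, "rx": 0, "ry": 0, "rz": 0},
  {"dx": 0, "dy": 0, "dz": 0, "rx": 0, "ry": 0, "rz": 0},
  {"dx": 0, "dy": 0, "dz": 0, "rx": 0, "ry": 0, "rz": 0},
  {"dx": 0, "dy": 0, "dz": 0, "rx": 0, "ry": 0, "rz": 0},
], claw=85)

```text
t: 30.45
tcp_pos: [0.4448, 0.2613, 0.1968]
tool_rot: [0.833, 0.554, 0.0, -0.0]
force: [0.9, -0.6, -0.4]
finger_gap: 0.846
gripper_force: 0.0
```

```bash
python3 - <<'E'
from h import *
import pickle
s=sensors.sense();print({k:np.round(s[k],3) for k in('t','q','tcp_pos','force','finger_gap')})
im,m=snap('wrist','w6.png');pickle.dump(m,open('w6.pkl','wb'));copper(im,m)
im,m=snap('top','top3.png');copper(im,m)
print('tin');copper(cv2.imread('pics/w6.png')[:,:,::-1],pickle.load(open('w6.pkl','rb')),.026)
E
```

```text
{'t': np.float64(30.45), 'q': array([0.314, 0.43 , 1.741, 0.   , 0.971, 0.711]), 'tcp_pos': array([0.445, 0.261, 0.197]), 'force': array([ 0.863, -0.628, -0.385]), 'finger_gap': np.float64(0.846)}
blob [392.  20.] mm [585.1 355.8] [20.6 51.8] 33.0 pca 126.9
blob [229.  39.] mm [451.9 394.1] [16.8  2.7] 75.1 pca 74.7
blob [208.  38.] mm [435.8 401.7] [ 2.7 17.1] 62.7 pca 152.4
blob [278.  50.] mm [487.1 369.2] [16.8  2.6] 15.8 pca 15.4
blob [221.  54.] mm [440.  385.6] [ 2.6 16.8] 72.2 pca 161.7
blob [236.  77.] mm [444.6 363.4] [25.  36.2] 89.5 pca 179.7
blob [282.  66.] mm [485.5 356. ] [ 2.7 16.6] 70.6 pca 160.6
blob [195.  82.] mm [410.2 373.8] [15.3 18.3] 83.1 pca 162.7
blob [303. 224.] mm [448.4 213.7] [57.6 34.5] 67.4 pca 67.4
blob [236. 347.] mm [321.9 102.9] [84.4 26.6] 73.4 pca 72.9
blob [206. 241.] mm [447.3 209.6] [53.3 35.3] 65.8 pca 67.6
blob [317. 243.] mm [ 446.  -115.2] [52.5 19.3] 66.7 pca 67.0
blob [345. 247.] mm [ 435.6 -197.1] [54.8 37.4] 64.0 pca 62.4
blob [516. 240.] mm [ 463.7 -733. ] [  8.7 201.8] 3.8 pca 93.3
blob [249. 288.] mm [314.3  81. ] [103.3  28.7] 72.8 pca 73.1
tin
blob [392.  20.] mm [583.7 355.6] [20.3 51.2] 33.0 pca 126.9
blob [229.  39.] mm [452.2 393.4] [16.6  2.6] 75.1 pca 74.7
blob [208.  38.] mm [436.3 400.9] [ 2.6 16.9] 62.7 pca 152.4
blob [278.  50.] mm [486.9 368.8] [16.5  2.6] 15.8 pca 15.4
blob [221.  54.] mm [440.4 385. ] [ 2.5 16.6] 72.2 pca 161.7
blob [236.  77.] mm [445.  363.1] [24.7 35.8] 89.5 pca 179.7
blob [282.  66.] mm [485.4 355.7] [ 2.6 16.4] 70.6 pca 160.6
blob [195.  82.] mm [411.  373.4] [15.2 18. ] 83.1 pca 162.7
blob [303. 224.] mm [448.8 215.2] [56.9 34. ] 67.4 pca 67.4
blob [236. 347.] mm [323.9 105.8] [83.3 26.3] 73.4 pca 72.9
```

Emit:
move_arm([
  {"dx": 0.116, "dy": -1, "dz": -0.5, "rx": 0, "ry": 0, "rz": 0},
  {"dx": 0, "dy": -1, "dz": -1, "rx": 0, "ry": 0, "rz": 0},
  {"dx": 0, "dy": 0, "dz": -1, "rx": 0, "ry": 0, "rz": 0},
  {"dx": 0, "dy": 0, "dz": -1, "rx": 0, "ry": 0, "rz": 0},
  {"dx": 0, "dy": 0, "dz": -1, "rx": 0, "ry": 0, "rz": 0},
  {"dx": 0, "dy": 0, "dz": -1, "rx": 0, "ry": 0, "rz": 0},
  {"dx": 0, "dy": 0, "dz": -1, "rx": 0, "ry": 0, "rz": 0},
  {"dx": 0, "dy": 0, "dz": -0.5, "rx": 0, "ry": 0, "rz": 0},
  {"dx": 0, "dy": 0, "dz": -0.43, "rx": 0, "ry": 0, "rz": 0},
  {"dx": 0, "dy": 0, "dz": 0, "rx": 0, "ry": 0, "rz": 0},
])

```text
t: 31.8
tcp_pos: [0.4477, 0.2109, 0.0107]
tool_rot: [0.833, 0.554, -0.0, -0.0]
force: [-0.9, -0.6, 0.2]
finger_gap: 0.854
gripper_force: 0.0
```

Emit:
move_arm([
  {"dx": 0, "dy": 0, "dz": 0, "rx": 0, "ry": 0, "rz": 0},
  {"dx": 0, "dy": 0, "dz": 0, "rx": 0, "ry": 0, "rz": 0},
  {"dx": 0, "dy": 0, "dz": 0, "rx": 0, "ry": 0, "rz": 0},
  {"dx": 0, "dy": 0, "dz": 0, "rx": 0, "ry": 0, "rz": 0},
  {"dx": 0, "dy": 0, "dz": 0, "rx": 0, "ry": 0, "rz": 0},
  {"dx": 0, "dy": 0, "dz": 0, "rx": 0, "ry": 0, "rz": 0},
  {"dx": 0, "dy": 0, "dz": 0, "rx": 0, "ry": 0, "rz": 0},
  {"dx": 0, "dy": 0, "dz": 0, "rx": 0, "ry": 0, "rz": 0},
  {"dx": 0, "dy": 0, "dz": 0, "rx": 0, "ry": 0, "rz": 0},
  {"dx": 0, "dy": 0, "dz": 0, "rx": 0, "ry": 0, "rz": 0},
], claw=25, newtons=45)

```text
t: 33.05
tcp_pos: [0.4483, 0.2111, 0.012]
tool_rot: [0.833, 0.554, 0.001, 0.0]
force: [-0.6, -0.0, 6.2]
finger_gap: 0.397
gripper_force: 45.1
```

Emit:
move_arm([
  {"dx": 0, "dy": 0, "dz": 0.3, "rx": 0, "ry": 0, "rz": 0},
  {"dx": 0, "dy": 0, "dz": 0.7, "rx": 0, "ry": 0, "rz": 0},
  {"dx": 0, "dy": 0, "dz": 1, "rx": 0, "ry": 0, "rz": 0},
  {"dx": 0, "dy": 0, "dz": 1, "rx": 0, "ry": 0, "rz": 0},
  {"dx": 0, "dy": 0, "dz": 1, "rx": 0, "ry": 0, "rz": 0},
  {"dx": 0, "dy": 0, "dz": 1, "rx": 0, "ry": 0, "rz": 0},
  {"dx": 0, "dy": 0, "dz": 1, "rx": 0, "ry": 0, "rz": 0.175},
  {"dx": 0, "dy": -1, "dz": 0.6, "rx": 0, "ry": 0, "rz": 0.175},
  {"dx": 0, "dy": -1, "dz": 0, "rx": 0, "ry": 0, "rz": 0.175},
  {"dx": 0, "dy": -1, "dz": 0, "rx": 0, "ry": 0, "rz": 0.175},
])

```text
t: 34.3
tcp_pos: [0.4475, 0.1353, 0.1767]
tool_rot: [0.717, 0.697, 0.0, 0.0]
force: [-0.6, -0.4, -0.0]
finger_gap: 0.396
gripper_force: 44.9
```

Emit:
move_arm([
  {"dx": 0.765, "dy": -0.933, "dz": 0, "rx": 0, "ry": 0, "rz": 0},
  {"dx": 0.765, "dy": -0.933, "dz": 0, "rx": 0, "ry": 0, "rz": 0},
  {"dx": 0.765, "dy": -0.933, "dz": 0, "rx": 0, "ry": 0, "rz": 0},
  {"dx": 0.765, "dy": -0.933, "dz": 0, "rx": 0, "ry": 0, "rz": 0},
  {"dx": 0.765, "dy": -0.933, "dz": 0, "rx": 0, "ry": 0, "rz": 0},
  {"dx": 0.765, "dy": -0.933, "dz": 0, "rx": 0, "ry": 0, "rz": 0},
  {"dx": 0.765, "dy": -0.933, "dz": 0, "rx": 0, "ry": 0, "rz": 0},
  {"dx": 0.765, "dy": -0.933, "dz": 0, "rx": 0, "ry": 0, "rz": 0},
  {"dx": 0.765, "dy": -0.933, "dz": 0, "rx": 0, "ry": 0, "rz": 0},
  {"dx": 0, "dy": 0, "dz": -1, "rx": 0, "ry": 0, "rz": 0},
])

```text
t: 35.55
tcp_pos: [0.6232, -0.0767, 0.153]
tool_rot: [0.719, 0.695, 0.002, 0.003]
force: [-0.9, -0.1, -1.0]
finger_gap: 0.39
gripper_force: 45.0
```

Emit:
move_arm([
  {"dx": 0, "dy": 0, "dz": -1, "rx": 0, "ry": 0, "rz": 0},
  {"dx": 0, "dy": 0, "dz": 0, "rx": 0, "ry": 0, "rz": 0},
  {"dx": 0, "dy": 0, "dz": 0, "rx": 0, "ry": 0, "rz": 0},
  {"dx": 0, "dy": 0, "dz": 0, "rx": 0, "ry": 0, "rz": 0},
  {"dx": 0, "dy": 0, "dz": 0, "rx": 0, "ry": 0, "rz": 0},
  {"dx": 0, "dy": 0, "dz": 0, "rx": 0, "ry": 0, "rz": 0},
  {"dx": 0, "dy": 0, "dz": 0, "rx": 0, "ry": 0, "rz": 0},
  {"dx": 0, "dy": 0, "dz": 0, "rx": 0, "ry": 0, "rz": 0},
  {"dx": 0, "dy": 0, "dz": 0, "rx": 0, "ry": 0, "rz": 0},
  {"dx": 0, "dy": 0, "dz": 0, "rx": 0, "ry": 0, "rz": 0},
])

```text
t: 36.8
tcp_pos: [0.6199, -0.074, 0.126]
tool_rot: [0.718, 0.696, -0.0, -0.0]
force: [-1.0, 0.2, -1.8]
finger_gap: 0.393
gripper_force: 44.9
```

```bash
python3 - <<'E'
from h import *
import pickle
s=sensors.sense();print({k:np.round(s[k],3) for k in('t','q','tcp_pos','tool_rot','force','finger_gap')})
im,m=snap('wrist','w7.png');pickle.dump(m,open('w7.pkl','wb'));copper(im,m,s['tcp_pos'][2]+.011)
E
```

```text
{'t': np.float64(36.8), 'q': array([-0.298,  0.655,  1.524,  0.   ,  0.962, -0.267]), 'tcp_pos': array([ 0.62 , -0.074,  0.126]), 'tool_rot': array([ 0.718,  0.696, -0.   , -0.   ]), 'force': array([-1.024,  0.244, -1.774]), 'finger_gap': np.float64(0.393)}
blob [281. 277.] mm [619.5 -70. ] [60.1 34.9] 88.3 pca 88.3
blob [ 81. 251.] mm [534.2 -55.2] [31.3 11.6] 65.6 pca 63.9
blob [ 82. 331.] mm [526.5 -97.7] [38.6 20.7] 63.0 pca 45.9
```

View pics/w7.png

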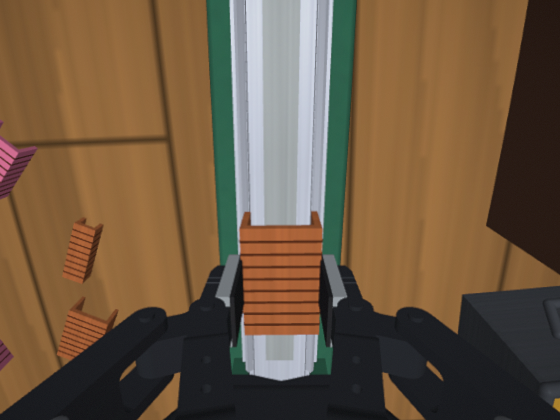

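The strip sits square in the grip (281,277), angle 88.3°. The grey core runs from (281,100) to (280,355). I'll check that it is centred over the core.

```bash
python3 - <<'E'
from h import *
import pickle
m=pickle.load(open('w7.pkl','rb'));im=cv2.imread('pics/w7.png').astype(int)
g=cv2.GaussianBlur(im.astype(np.float32),(1,9),0).sum(2)
for r in(30,60,100,140,180,350):
    row=g[r];d=np.diff(row)
    e=[(i,int(d[i])) for i in range(205,360) if abs(d[i])>25 and abs(d[i])==max(abs(d[i-2:i+3]))]
    print(r,e)
for r,a in((30,282),(100,281.5),(180,281),(355,280)): print(np.round(ray(m,[(a,r)],.070)*1000,1))
E
```

```text
30 [(206, -54), (230, 209), (233, -98), (246, 144), (261, -53), (299, 106), (315, -214), (327, 102), (331, -256), (355, 28)]
60 [(208, -66), (231, 207), (234, -76), (246, 131), (262, -57), (298, 69), (314, -219), (323, -39), (326, 147), (330, -268), (354, 26)]
100 [(210, -88), (232, 182), (236, -54), (247, 118), (262, -49), (298, 51), (313, -124), (324, 100), (328, -256), (353, 27), (356, 27)]
140 [(212, -66), (233, 210), (237, -43), (248, 98), (262, -54), (297, 54), (311, -107), (323, 72), (326, -214), (348, 33), (353, 28)]
180 [(214, -58), (234, 187), (249, 86), (263, -47), (296, 55), (310, -140), (321, 71), (325, -172), (345, 78), (348, -31), (352, 29)]
350 [(229, 85), (241, 163), (254, 67), (265, -47), (292, 42), (304, -137), (313, 72), (316, -253), (332, -79)]
[[623.7  38.5  70. ]]
[[622.4   2.7  70. ]]
[[620.6 -43.2  70. ]]
[[ 615.8 -172.6   70. ]]
```

Emit:
move_arm([
  {"dx": -0.03, "dy": 0, "dz": -0.6, "rx": 0, "ry": 0, "rz": 0},
  {"dx": 0, "dy": 0, "dz": -0.5, "rx": 0, "ry": 0, "rz": 0},
  {"dx": 0, "dy": 0, "dz": -0.3, "rx": 0, "ry": 0, "rz": 0},
  {"dx": 0, "dy": 0, "dz": -0.2, "rx": 0, "ry": 0, "rz": 0},
  {"dx": 0, "dy": 0, "dz": -0.15, "rx": 0, "ry": 0, "rz": 0},
  {"dx": 0, "dy": 0, "dz": -0.15, "rx": 0, "ry": 0, "rz": 0},
  {"dx": 0, "dy": 0, "dz": -0.15, "rx": 0, "ry": 0, "rz": 0},
  {"dx": 0, "dy": 0, "dz": -0.03, "rx": 0, "ry": 0, "rz": 0},
  {"dx": 0, "dy": 0, "dz": 0, "rx": 0, "ry": 0, "rz": 0},
  {"dx": 0, "dy": 0, "dz": 0, "rx": 0, "ry": 0, "rz": 0},
])

```text
t: 38.1
tcp_pos: [0.6193, -0.074, 0.0742]
tool_rot: [0.718, 0.696, 0.0, 0.0]
force: [-0.2, 1.4, 0.2]
finger_gap: 0.395
gripper_force: 44.9
```

Emit:
move_arm([
  {"dx": 0, "dy": 0, "dz": 0, "rx": 0, "ry": 0, "rz": 0},
  {"dx": 0, "dy": 0, "dz": 0, "rx": 0, "ry": 0, "rz": 0},
  {"dx": 0, "dy": 0, "dz": 0, "rx": 0, "ry": 0, "rz": 0},
  {"dx": 0, "dy": 0, "dz": 0, "rx": 0, "ry": 0, "rz": 0},
  {"dx": 0, "dy": 0, "dz": 0.5, "rx": 0, "ry": 0, "rz": 0},
  {"dx": 0, "dy": 0, "dz": 1, "rx": 0, "ry": 0, "rz": 0},
  {"dx": 0, "dy": 0, "dz": 1, "rx": 0, "ry": 0, "rz": 0},
  {"dx": 0, "dy": 0, "dz": 1, "rx": 0, "ry": 0, "rz": 0},
  {"dx": 0, "dy": 0, "dz": 1, "rx": 0, "ry": 0, "rz": 0},
  {"dx": 0, "dy": 0, "dz": 0.5, "rx": 0, "ry": 0, "rz": 0},
], claw=80)

```text
t: 39.35
tcp_pos: [0.62, -0.0742, 0.2014]
tool_rot: [0.718, 0.696, 0.001, 0.001]
force: [-0.2, 0.0, 0.5]
finger_gap: 0.801
gripper_force: 0.0
```

Emit:
move_arm([
  {"dx": -0.93, "dy": -0.43, "dz": 0, "rx": 0, "ry": 0, "rz": -0.16},
  {"dx": -0.93, "dy": -0.43, "dz": 0, "rx": 0, "ry": 0, "rz": -0.16},
  {"dx": -0.93, "dy": -0.43, "dz": 0, "rx": 0, "ry": 0, "rz": -0.16},
  {"dx": -0.93, "dy": -0.43, "dz": 0, "rx": 0, "ry": 0, "rz": -0.16},
  {"dx": -0.93, "dy": -0.43, "dz": 0, "rx": 0, "ry": 0, "rz": -0.16},
  {"dx": -0.93, "dy": -0.43, "dz": 0, "rx": 0, "ry": 0, "rz": 0},
  {"dx": -0.93, "dy": -0.43, "dz": 0, "rx": 0, "ry": 0, "rz": 0},
  {"dx": 0, "dy": 0, "dz": 0, "rx": 0, "ry": 0, "rz": 0},
  {"dx": 0, "dy": 0, "dz": 0, "rx": 0, "ry": 0, "rz": 0},
  {"dx": 0, "dy": 0, "dz": 0, "rx": 0, "ry": 0, "rz": 0},
])

```text
t: 40.6
tcp_pos: [0.4573, -0.1491, 0.1991]
tool_rot: [0.847, 0.532, 0.0, 0.0]
force: [1.2, 0.6, 0.8]
finger_gap: 0.799
gripper_force: 0.0
```

```bash
python3 - <<'E'
from h import *
import pickle
s=sensors.sense();print({k:np.round(s[k],3) for k in('t','q','tcp_pos','tool_rot','force','finger_gap')})
im,m=snap('wrist','w8.png');pickle.dump(m,open('w8.pkl','wb'));copper(im,m)
im,m=snap('scene','sc2.png');print('scene z.084');copper(im,m,.084)
print('z.022');copper(im,m,.022)
E
```

```text
{'t': np.float64(40.6), 'q': array([-0.548,  0.383,  1.821,  0.   ,  0.937, -0.099]), 'tcp_pos': array([ 0.457, -0.149,  0.199]), 'tool_rot': array([0.847, 0.532, 0.   , 0.   ]), 'force': array([1.224, 0.61 , 0.795]), 'finger_gap': np.float64(0.799)}
blob [29. 38.] mm [314.2  63.2] [68.6 30.5] 72.7 pca 74.9
blob [443.  24.] mm [644.5 -81.1] [52.6 52.8] 87.6 pca 148.0
blob [257. 151.] mm [ 449.1 -114.2] [52.5 17.2] 65.8 pca 65.9
blob [283. 229.] mm [ 437.6 -193.7] [58.7 34.1] 63.5 pca 63.3
scene z.084
blob [358. 140.] mm [477.8 309.1] [38.7 34.9] 2.2 pca 166.4
blob [244. 174.] mm [359.4  48.3] [96.9 31.3] 73.5 pca 74.2
blob [401. 175.] mm [613.1 297.4] [16.7 50. ] 31.3 pca 121.3
blob [221. 261.] mm [ 484.6 -134.9] [46.9 19.3] 65.6 pca 65.8
blob [188. 281.] mm [ 472.4 -208.6] [48.7 39.1] 63.4 pca 62.4
blob [291. 287.] mm [623.6 -76.1] [36.5 54.7] 0.5 pca 89.6
blob [496. 358.] mm [971.7  89.5] [156.1   2.9] 87.9 pca 87.7
blob [476. 377.] mm [963.2  32.3] [126.2   2.5] 87.5 pca 87.7
z.022
blob [358. 140.] mm [449.4 360.1] [41.8 37.6] 2.2 pca 166.4
blob [244. 174.] mm [321.6  78.7] [104.5  33.8] 73.5 pca 74.2
blob [401. 175.] mm [595.4 347.5] [18.1 53.9] 31.3 pca 121.3
blob [221. 261.] mm [ 456.7 -118.9] [50.6 20.8] 65.6 pca 65.8
blob [188. 281.] mm [ 443.6 -198.5] [52.6 42.2] 63.4 pca 62.4
blob [291. 287.] mm [606.6 -55.5] [39.4 59.1] 0.5 pca 89.6
blob [496. 358.] mm [982.3 123.2] [168.4   3.1] 87.9 pca 87.7
blob [476. 377.] mm [973.1  61.5] [136.2   2.7] 87.5 pca 87.7
```

Emit:
move_arm([
  {"dx": -0.43, "dy": -0.97, "dz": -0.5, "rx": 0, "ry": 0, "rz": -0.03},
  {"dx": -0.4, "dy": -0.9, "dz": -1, "rx": 0, "ry": 0, "rz": 0},
  {"dx": 0, "dy": 0, "dz": -1, "rx": 0, "ry": 0, "rz": 0},
  {"dx": 0, "dy": 0, "dz": -1, "rx": 0, "ry": 0, "rz": 0},
  {"dx": 0, "dy": 0, "dz": -1, "rx": 0, "ry": 0, "rz": 0},
  {"dx": 0, "dy": 0, "dz": -1, "rx": 0, "ry": 0, "rz": 0},
  {"dx": 0, "dy": 0, "dz": -1, "rx": 0, "ry": 0, "rz": 0},
  {"dx": 0, "dy": 0, "dz": -0.55, "rx": 0, "ry": 0, "rz": 0},
  {"dx": 0, "dy": 0, "dz": -0.45, "rx": 0, "ry": 0, "rz": 0},
  {"dx": 0, "dy": 0, "dz": 0, "rx": 0, "ry": 0, "rz": 0},
])

```text
t: 41.95
tcp_pos: [0.4356, -0.1959, 0.0111]
tool_rot: [0.851, 0.525, -0.0, -0.0]
force: [0.4, -0.2, -0.4]
finger_gap: 0.801
gripper_force: 0.0
```

Emit:
move_arm([
  {"dx": 0, "dy": 0, "dz": 0, "rx": 0, "ry": 0, "rz": 0},
  {"dx": 0, "dy": 0, "dz": 0, "rx": 0, "ry": 0, "rz": 0},
  {"dx": 0, "dy": 0, "dz": 0, "rx": 0, "ry": 0, "rz": 0},
  {"dx": 0, "dy": 0, "dz": 0, "rx": 0, "ry": 0, "rz": 0},
  {"dx": 0, "dy": 0, "dz": 0, "rx": 0, "ry": 0, "rz": 0},
  {"dx": 0, "dy": 0, "dz": 0, "rx": 0, "ry": 0, "rz": 0},
  {"dx": 0, "dy": 0, "dz": 0, "rx": 0, "ry": 0, "rz": 0},
  {"dx": 0, "dy": 0, "dz": 0, "rx": 0, "ry": 0, "rz": 0},
  {"dx": 0, "dy": 0, "dz": 0, "rx": 0, "ry": 0, "rz": 0},
  {"dx": 0, "dy": 0, "dz": 0, "rx": 0, "ry": 0, "rz": 0},
], claw=25, newtons=45)

```text
t: 43.2
tcp_pos: [0.4361, -0.1963, 0.0125]
tool_rot: [0.851, 0.525, 0.0, 0.001]
force: [-0.8, 1.0, 6.5]
finger_gap: 0.39
gripper_force: 45.2
```

Emit:
move_arm([
  {"dx": 0, "dy": 0, "dz": 0.3, "rx": 0, "ry": 0, "rz": 0},
  {"dx": 0, "dy": 0, "dz": 0.7, "rx": 0, "ry": 0, "rz": 0},
  {"dx": 0, "dy": 0, "dz": 1, "rx": 0, "ry": 0, "rz": 0},
  {"dx": 0, "dy": 0, "dz": 1, "rx": 0, "ry": 0, "rz": 0},
  {"dx": 0, "dy": 0, "dz": 1, "rx": 0, "ry": 0, "rz": 0},
  {"dx": 0, "dy": 0, "dz": 1, "rx": 0, "ry": 0, "rz": 0.2},
  {"dx": 0, "dy": 0.8, "dz": 1, "rx": 0, "ry": 0, "rz": 0.2},
  {"dx": 0.8, "dy": 0.8, "dz": 0.6, "rx": 0, "ry": 0, "rz": 0.2},
  {"dx": 0.8, "dy": 0.8, "dz": 0, "rx": 0, "ry": 0, "rz": 0.2},
  {"dx": 0.8, "dy": 0.8, "dz": 0, "rx": 0, "ry": 0, "rz": 0.027},
])

```text
t: 44.45
tcp_pos: [0.496, -0.1153, 0.1773]
tool_rot: [0.718, 0.696, 0.0, 0.0]
force: [-0.5, 0.0, -1.4]
finger_gap: 0.394
gripper_force: 44.9
```

Emit:
move_arm([
  {"dx": 0.83, "dy": 0.7, "dz": 0, "rx": 0, "ry": 0, "rz": 0},
  {"dx": 0.83, "dy": 0.7, "dz": 0, "rx": 0, "ry": 0, "rz": 0},
  {"dx": 0.83, "dy": 0.7, "dz": 0, "rx": 0, "ry": 0, "rz": 0},
  {"dx": 0.83, "dy": 0.7, "dz": 0, "rx": 0, "ry": 0, "rz": 0},
  {"dx": 0.83, "dy": 0.7, "dz": 0, "rx": 0, "ry": 0, "rz": 0},
  {"dx": 0.83, "dy": 0.7, "dz": 0, "rx": 0, "ry": 0, "rz": 0},
  {"dx": 0, "dy": 0, "dz": -1, "rx": 0, "ry": 0, "rz": 0},
  {"dx": 0, "dy": 0, "dz": -1, "rx": 0, "ry": 0, "rz": 0},
  {"dx": 0, "dy": 0, "dz": 0, "rx": 0, "ry": 0, "rz": 0},
  {"dx": 0, "dy": 0, "dz": 0, "rx": 0, "ry": 0, "rz": 0},
])

```text
t: 45.7
tcp_pos: [0.6205, -0.0112, 0.1274]
tool_rot: [0.719, 0.695, 0.0, 0.0]
force: [-0.5, 0.0, -0.4]
finger_gap: 0.396
gripper_force: 44.9
```

```bash
python3 - <<'E'
from h import *
import pickle
s=sensors.sense();print({k:np.round(s[k],4) for k in('t','tcp_pos','tool_rot','force','finger_gap')})
im,m=snap('wrist','w9.png');pickle.dump(m,open('w9.pkl','wb'));copper(im,m,s['tcp_pos'][2]+.011)
E
```

```text
{'t': np.float64(45.7), 'tcp_pos': array([ 0.6205, -0.0112,  0.1274]), 'tool_rot': array([7.185e-01, 6.955e-01, 3.000e-04, 4.000e-04]), 'force': array([-0.5257,  0.0292, -0.3689]), 'finger_gap': np.float64(0.3958)}
blob [281. 285.] mm [620.  -13.6] [74.1 34.6] 88.3 pca 88.7
blob [ 96. 313.] mm [535.  -23.4] [32.4 10.8] 66.2 pca 64.4
```

Emit:
move_arm([
  {"dx": 0.04, "dy": 0, "dz": -0.6, "rx": 0, "ry": 0, "rz": 0},
  {"dx": 0, "dy": 0, "dz": -0.5, "rx": 0, "ry": 0, "rz": 0},
  {"dx": 0, "dy": 0, "dz": -0.3, "rx": 0, "ry": 0, "rz": 0},
  {"dx": 0, "dy": 0, "dz": -0.2, "rx": 0, "ry": 0, "rz": 0},
  {"dx": 0, "dy": 0, "dz": -0.15, "rx": 0, "ry": 0, "rz": 0},
  {"dx": 0, "dy": 0, "dz": -0.15, "rx": 0, "ry": 0, "rz": 0},
  {"dx": 0, "dy": 0, "dz": -0.15, "rx": 0, "ry": 0, "rz": 0},
  {"dx": 0, "dy": 0, "dz": -0.07, "rx": 0, "ry": 0, "rz": 0},
  {"dx": 0, "dy": 0, "dz": 0, "rx": 0, "ry": 0, "rz": 0},
  {"dx": 0, "dy": 0, "dz": 0, "rx": 0, "ry": 0, "rz": 0},
])

```text
t: 47.0
tcp_pos: [0.6212, -0.011, 0.0745]
tool_rot: [0.719, 0.696, 0.0, 0.0]
force: [-1.8, 1.3, 5.9]
finger_gap: 0.396
gripper_force: 45.5
```

Emit:
move_arm([
  {"dx": 0, "dy": 0, "dz": 0, "rx": 0, "ry": 0, "rz": 0},
  {"dx": 0, "dy": 0, "dz": 0, "rx": 0, "ry": 0, "rz": 0},
  {"dx": 0, "dy": 0, "dz": 0, "rx": 0, "ry": 0, "rz": 0},
  {"dx": 0, "dy": 0, "dz": 0, "rx": 0, "ry": 0, "rz": 0},
  {"dx": 0, "dy": 0, "dz": 0.5, "rx": 0, "ry": 0, "rz": 0},
  {"dx": 0, "dy": 0, "dz": 1, "rx": 0, "ry": 0, "rz": 0},
  {"dx": 0, "dy": 0, "dz": 1, "rx": 0, "ry": 0, "rz": 0},
  {"dx": 0, "dy": 0, "dz": 1, "rx": 0, "ry": 0, "rz": 0},
  {"dx": 0, "dy": 0, "dz": 1, "rx": 0, "ry": 0, "rz": 0},
  {"dx": 0, "dy": 0, "dz": 0.5, "rx": 0, "ry": 0, "rz": 0},
], claw=80)

```text
t: 48.25
tcp_pos: [0.622, -0.0111, 0.2009]
tool_rot: [0.718, 0.696, 0.001, 0.001]
force: [-0.1, 0.3, -0.5]
finger_gap: 0.801
gripper_force: 0.0
```

Emit:
move_arm([
  {"dx": 0.03, "dy": 1, "dz": 0.5, "rx": 0, "ry": 0, "rz": 0},
  {"dx": 0.03, "dy": 1, "dz": 0.5, "rx": 0, "ry": 0, "rz": 0},
  {"dx": 0.03, "dy": 1, "dz": 0, "rx": 0, "ry": 0, "rz": 0},
  {"dx": 0, "dy": 0.8, "dz": 0, "rx": 0, "ry": 0, "rz": 0},
  {"dx": 0, "dy": 0, "dz": 0, "rx": 0, "ry": 0, "rz": 0},
  {"dx": 0, "dy": 0, "dz": 0, "rx": 0, "ry": 0, "rz": 0},
  {"dx": 0, "dy": 0, "dz": 0, "rx": 0, "ry": 0, "rz": 0},
  {"dx": 0, "dy": 0, "dz": 0, "rx": 0, "ry": 0, "rz": 0},
  {"dx": 0, "dy": 0, "dz": 0, "rx": 0, "ry": 0, "rz": 0},
  {"dx": 0, "dy": 0, "dz": 0, "rx": 0, "ry": 0, "rz": 0},
])

```text
t: 49.5
tcp_pos: [0.6234, 0.0838, 0.2235]
tool_rot: [0.719, 0.695, -0.0, -0.0]
force: [-0.4, 0.2, -0.2]
finger_gap: 0.796
gripper_force: 0.0
```

```bash
python3 - <<'E'
from h import *
import pickle
s=sensors.sense();print({k:np.round(s[k],4) for k in('t','tcp_pos','tool_rot','force','finger_gap')})
im,m=snap('wrist','w10.png');pickle.dump(m,open('w10.pkl','wb'));copper(im,m,.084)
im,m=snap('scene','sc3.png');print('scene');copper(im,m,.084)
E
```

```text
{'t': np.float64(49.5), 'tcp_pos': array([0.6234, 0.0838, 0.2235]), 'tool_rot': array([ 0.7186,  0.6954, -0.    , -0.    ]), 'force': array([-0.4411,  0.1894, -0.2146]), 'finger_gap': np.float64(0.7961)}
blob [509. 192.] mm [832.4  50.3] [214.1  34.8] 87.5 pca 85.4
blob [  7. 183.] mm [382.7  96.9] [85.2 13.8] 73.6 pca 73.1
blob [282. 310.] mm [620.  -37.6] [126.1  34.2] 88.1 pca 88.1
blob [552. 377.] mm [ 912.2 -138.2] [11.3 22.5] 85.2 pca 157.4
scene
blob [244. 174.] mm [359.7  48.2] [96.8 31.5] 73.3 pca 74.3
blob [401. 172.] mm [608.3 305.4] [15.9 29.3] 35.7 pca 120.7
blob [314. 266.] mm [625.9 -13.4] [54.8 36.8] 87.9 pca 88.7
blob [221. 261.] mm [ 484.6 -134.7] [47.2 19.2] 65.6 pca 65.8
blob [291. 287.] mm [623.6 -76.1] [36.5 54.7] 0.5 pca 89.5
blob [470. 391.] mm [968.2   5.2] [135.4   2.6] 87.8 pca 87.6
```

View pics/w10.png

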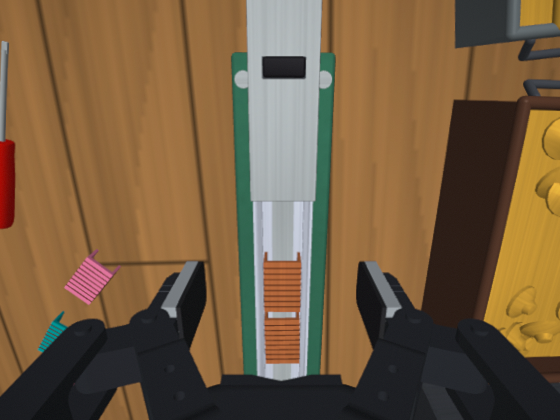

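The picture shows both strips straight in the channel at (282,283) and (282,340), ahead of the follower, and the block at (284,68). Now I grasp the block again and push the rail home.

Emit:
move_arm([
  {"dx": 0.17, "dy": 1, "dz": 0, "rx": 0, "ry": 0, "rz": 0},
  {"dx": 0, "dy": 1, "dz": 0, "rx": 0, "ry": 0, "rz": 0},
  {"dx": 0, "dy": 1, "dz": 0, "rx": 0, "ry": 0, "rz": 0},
  {"dx": 0, "dy": 0.97, "dz": -1, "rx": 0, "ry": 0, "rz": 0},
  {"dx": 0, "dy": 0, "dz": -1, "rx": 0, "ry": 0, "rz": 0},
  {"dx": 0, "dy": 0, "dz": -1, "rx": 0, "ry": 0, "rz": 0},
  {"dx": 0, "dy": 0, "dz": -1, "rx": 0, "ry": 0, "rz": 0},
  {"dx": 0, "dy": 0, "dz": -0.8, "rx": 0, "ry": 0, "rz": 0},
  {"dx": 0, "dy": 0, "dz": -0.5, "rx": 0, "ry": 0, "rz": 0},
  {"dx": 0, "dy": 0, "dz": 0, "rx": 0, "ry": 0, "rz": 0},
])

```text
t: 50.85
tcp_pos: [0.6271, 0.1832, 0.0902]
tool_rot: [0.719, 0.696, -0.001, -0.001]
force: [-0.2, 0.6, 0.5]
finger_gap: 0.798
gripper_force: 0.0
```

Emit:
move_arm([
  {"dx": 0, "dy": 0, "dz": 0, "rx": 0, "ry": 0, "rz": 0},
  {"dx": 0, "dy": 0, "dz": 0, "rx": 0, "ry": 0, "rz": 0},
  {"dx": 0, "dy": 0, "dz": 0, "rx": 0, "ry": 0, "rz": 0},
  {"dx": 0, "dy": 0, "dz": 0, "rx": 0, "ry": 0, "rz": 0},
  {"dx": 0, "dy": 0, "dz": 0, "rx": 0, "ry": 0, "rz": 0},
  {"dx": 0, "dy": 0, "dz": 0, "rx": 0, "ry": 0, "rz": 0},
  {"dx": 0, "dy": 0, "dz": 0, "rx": 0, "ry": 0, "rz": 0},
  {"dx": 0, "dy": 0, "dz": 0, "rx": 0, "ry": 0, "rz": 0},
  {"dx": 0, "dy": 0, "dz": 0, "rx": 0, "ry": 0, "rz": 0},
  {"dx": 0, "dy": 0, "dz": 0, "rx": 0, "ry": 0, "rz": 0},
], claw=20, newtons=60)

```text
t: 52.1
tcp_pos: [0.6286, 0.1834, 0.0924]
tool_rot: [0.719, 0.696, 0.001, 0.001]
force: [-0.3, -0.2, 5.8]
finger_gap: 0.338
gripper_force: 60.1
```

Emit:
move_arm([
  {"dx": -0.013, "dy": -0.4, "dz": 0, "rx": 0, "ry": 0, "rz": 0},
  {"dx": -0.013, "dy": -0.4, "dz": 0, "rx": 0, "ry": 0, "rz": 0},
  {"dx": -0.013, "dy": -0.4, "dz": 0, "rx": 0, "ry": 0, "rz": 0},
  {"dx": -0.013, "dy": -0.4, "dz": 0, "rx": 0, "ry": 0, "rz": 0},
  {"dx": -0.013, "dy": -0.4, "dz": 0, "rx": 0, "ry": 0, "rz": 0},
  {"dx": -0.013, "dy": -0.4, "dz": 0, "rx": 0, "ry": 0, "rz": 0},
  {"dx": -0.013, "dy": -0.4, "dz": 0, "rx": 0, "ry": 0, "rz": 0},
  {"dx": -0.013, "dy": -0.4, "dz": 0, "rx": 0, "ry": 0, "rz": 0},
  {"dx": -0.013, "dy": -0.4, "dz": 0, "rx": 0, "ry": 0, "rz": 0},
  {"dx": -0.013, "dy": -0.4, "dz": 0, "rx": 0, "ry": 0, "rz": 0},
])

```text
t: 53.35
tcp_pos: [0.6251, 0.0866, 0.0924]
tool_rot: [0.719, 0.695, 0.003, -0.001]
force: [0.1, 9.5, 6.8]
finger_gap: 0.333
gripper_force: 60.4
```

Emit:
move_arm([
  {"dx": -0.013, "dy": -0.4, "dz": 0, "rx": 0, "ry": 0, "rz": 0},
  {"dx": -0.013, "dy": -0.4, "dz": 0, "rx": 0, "ry": 0, "rz": 0},
  {"dx": -0.013, "dy": -0.4, "dz": 0, "rx": 0, "ry": 0, "rz": 0},
  {"dx": -0.013, "dy": -0.4, "dz": 0, "rx": 0, "ry": 0, "rz": 0},
  {"dx": -0.013, "dy": -0.4, "dz": 0, "rx": 0, "ry": 0, "rz": 0},
  {"dx": -0.013, "dy": -0.4, "dz": 0, "rx": 0, "ry": 0, "rz": 0},
  {"dx": -0.013, "dy": -0.4, "dz": 0, "rx": 0, "ry": 0, "rz": 0},
  {"dx": -0.013, "dy": -0.4, "dz": 0, "rx": 0, "ry": 0, "rz": 0},
  {"dx": -0.01, "dy": -0.3, "dz": 0, "rx": 0, "ry": 0, "rz": 0},
  {"dx": 0, "dy": 0, "dz": 0, "rx": 0, "ry": 0, "rz": 0},
])

```text
t: 54.6
tcp_pos: [0.6219, -0.0018, 0.0924]
tool_rot: [0.719, 0.695, 0.002, -0.001]
force: [-0.2, 7.4, 8.0]
finger_gap: 0.338
gripper_force: 60.5
```

Emit:
move_arm([
  {"dx": -0.005, "dy": -0.15, "dz": 0, "rx": 0, "ry": 0, "rz": 0},
  {"dx": -0.003, "dy": -0.1, "dz": 0, "rx": 0, "ry": 0, "rz": 0},
  {"dx": -0.002, "dy": -0.06, "dz": 0, "rx": 0, "ry": 0, "rz": 0},
  {"dx": -0.002, "dy": -0.06, "dz": 0, "rx": 0, "ry": 0, "rz": 0},
  {"dx": 0, "dy": 0, "dz": 0, "rx": 0, "ry": 0, "rz": 0},
  {"dx": 0, "dy": 0, "dz": 0, "rx": 0, "ry": 0, "rz": 0},
  {"dx": 0, "dy": 0, "dz": 0, "rx": 0, "ry": 0, "rz": 0},
  {"dx": 0, "dy": 0, "dz": 0, "rx": 0, "ry": 0, "rz": 0},
  {"dx": 0, "dy": 0, "dz": 0, "rx": 0, "ry": 0, "rz": 0},
  {"dx": 0, "dy": 0, "dz": 0, "rx": 0, "ry": 0, "rz": 0},
])

```text
t: 55.85
tcp_pos: [0.6216, -0.0095, 0.0924]
tool_rot: [0.719, 0.695, 0.003, -0.001]
force: [-0.3, 11.1, 8.1]
finger_gap: 0.34
gripper_force: 60.6
```

Emit:
move_arm([
  {"dx": 0, "dy": -0.08, "dz": 0, "rx": 0, "ry": 0, "rz": 0},
  {"dx": 0, "dy": -0.08, "dz": 0, "rx": 0, "ry": 0, "rz": 0},
  {"dx": 0, "dy": -0.04, "dz": 0, "rx": 0, "ry": 0, "rz": 0},
  {"dx": 0, "dy": 0, "dz": 0, "rx": 0, "ry": 0, "rz": 0},
  {"dx": 0, "dy": 0, "dz": 0, "rx": 0, "ry": 0, "rz": 0},
  {"dx": 0, "dy": 0, "dz": 0, "rx": 0, "ry": 0, "rz": 0},
  {"dx": 0, "dy": 0, "dz": 0, "rx": 0, "ry": 0, "rz": 0},
  {"dx": 0, "dy": 0, "dz": 0, "rx": 0, "ry": 0, "rz": 0},
  {"dx": 0, "dy": 0, "dz": 0, "rx": 0, "ry": 0, "rz": 0},
  {"dx": 0, "dy": 0, "dz": 0, "rx": 0, "ry": 0, "rz": 0},
])

```text
t: 57.1
tcp_pos: [0.6215, -0.0113, 0.0923]
tool_rot: [0.719, 0.695, 0.004, -0.003]
force: [1.0, 20.1, 8.7]
finger_gap: 0.335
gripper_force: 60.6
```

Emit:
move_arm([
  {"dx": 0, "dy": 0.1, "dz": 0, "rx": 0, "ry": 0, "rz": 0},
  {"dx": 0, "dy": 0, "dz": 0, "rx": 0, "ry": 0, "rz": 0},
  {"dx": 0, "dy": 0, "dz": 0, "rx": 0, "ry": 0, "rz": 0},
  {"dx": 0, "dy": 0, "dz": 0.3, "rx": 0, "ry": 0, "rz": 0},
  {"dx": 0, "dy": 0, "dz": 1, "rx": 0, "ry": 0, "rz": 0},
  {"dx": 0, "dy": 0, "dz": 1, "rx": 0, "ry": 0, "rz": 0},
  {"dx": 0, "dy": 0, "dz": 1, "rx": 0, "ry": 0, "rz": 0},
  {"dx": 0, "dy": 0, "dz": 1, "rx": 0, "ry": 0, "rz": 0},
  {"dx": 0, "dy": 0, "dz": 1, "rx": 0, "ry": 0, "rz": 0},
  {"dx": 0, "dy": 0, "dz": 0, "rx": 0, "ry": 0, "rz": 0},
], claw=90)

```text
t: 58.35
tcp_pos: [0.6228, -0.0167, 0.2261]
tool_rot: [0.719, 0.695, 0.002, 0.002]
force: [0.2, 0.3, -0.4]
finger_gap: 0.898
gripper_force: 0.0
```

```bash
python3 - <<'E'
from h import *
import pickle
s=sensors.sense();print({k:np.round(s[k],4) for k in('t','tcp_pos','tool_rot','force','finger_gap')})
im,m=snap('wrist','w11.png');pickle.dump(m,open('w11.pkl','wb'));copper(im,m,.084)
b=(im.max(2)<60).astype(np.uint8);k,l,st,ce=cv2.connectedComponentsWithStats(b)
for i in range(1,k):
    if 250<ce[i][0]<320 and 140<ce[i][1]<250 and st[i,4]>100: x,y,w,h,_=st[i];print('blk front',np.round(ray(m,[(x+w/2,y+h)],.117)*1000,1))
i2,mt=snap('scene','sc4.png');print('scene');copper(i2,mt,.022)
c=cv2.resize(im[60:380,200:370][:,:,::-1],(319,600));d=cv2.resize(i2[200:360,190:350][:,:,::-1],(480,480));d=cv2.copyMakeBorder(d,0,120,0,0,cv2.BORDER_CONSTANT)
cv2.imwrite('pics/c4.png',np.hstack([c,d]))
E
```

```text
{'t': np.float64(58.35), 'tcp_pos': array([ 0.6228, -0.0167,  0.2261]), 'tool_rot': array([0.7187, 0.6953, 0.0015, 0.0024]), 'force': array([ 0.2164,  0.3226, -0.3847]), 'finger_gap': np.float64(0.898)}
blob [510. 183.] mm [821.  -12.2] [ 85.4 270.9] 15.4 pca 96.0
blob [134. 259.] mm [484.7 -77.2] [48.5 15.6] 65.5 pca 64.9
blob [278. 324.] mm [ 615.4 -156.4] [68.5 34. ] 87.6 pca 87.7
blk front [[621.2 -18.3 117. ]]
scene
blob [244. 175.] mm [321.6  78.7] [104.6  34.1] 74.0 pca 74.3
blob [401. 175.] mm [595.2 348. ] [17.7 51.6] 32.2 pca 121.6
blob [221. 261.] mm [ 456.7 -118.8] [50.9 20.8] 65.6 pca 65.5
blob [263. 312.] mm [ 603.4 -135.3] [69.8 40.3] 87.7 pca 88.3
blob [470. 391.] mm [978.4  28.3] [103.3   2.7] 87.8 pca 87.6
```

View pics/c4.png

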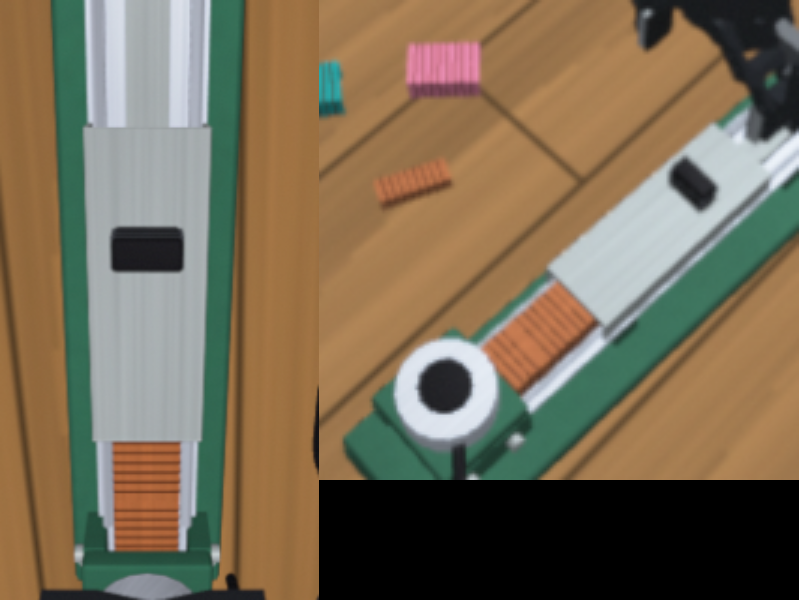

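The crops show the rail home (block front at -18 mm, as at the start) and the two strips running continuously from the rail into the head. Back to the valve.

Emit:
move_arm([
  {"dx": -0.4, "dy": -0.95, "dz": 0, "rx": 0, "ry": 0, "rz": 0.18},
  {"dx": -0.4, "dy": -0.95, "dz": 0, "rx": 0, "ry": 0, "rz": 0.18},
  {"dx": -0.4, "dy": -0.95, "dz": 0, "rx": 0, "ry": 0, "rz": 0.18},
  {"dx": -0.4, "dy": -0.95, "dz": 0, "rx": 0, "ry": 0, "rz": 0.18},
  {"dx": -0.4, "dy": -0.95, "dz": 0, "rx": 0, "ry": 0, "rz": 0.18},
  {"dx": -0.4, "dy": -0.95, "dz": 0, "rx": 0, "ry": 0, "rz": 0.18},
  {"dx": -0.4, "dy": -0.95, "dz": 0, "rx": 0, "ry": 0, "rz": 0.18},
  {"dx": -0.4, "dy": -0.95, "dz": 0, "rx": 0, "ry": 0, "rz": 0.18},
  {"dx": -0.4, "dy": -0.95, "dz": 0, "rx": 0, "ry": 0, "rz": 0.18},
  {"dx": -0.4, "dy": -0.95, "dz": 0, "rx": 0, "ry": 0, "rz": 0.18},
])

```text
t: 59.7
tcp_pos: [0.52, -0.2538, 0.2218]
tool_rot: [0.323, 0.946, 0.001, -0.002]
force: [1.0, -1.1, -0.0]
finger_gap: 0.898
gripper_force: 0.0
```

Emit:
move_arm([
  {"dx": -0.4, "dy": -0.95, "dz": 0, "rx": 0, "ry": 0, "rz": 0.18},
  {"dx": -0.4, "dy": -0.95, "dz": 0, "rx": 0, "ry": 0, "rz": 0.18},
  {"dx": -0.4, "dy": -0.95, "dz": 0, "rx": 0, "ry": 0, "rz": 0.18},
  {"dx": -0.4, "dy": -0.95, "dz": 0, "rx": 0, "ry": 0, "rz": 0.18},
  {"dx": -0.4, "dy": -0.95, "dz": 0, "rx": 0, "ry": 0, "rz": 0.17},
  {"dx": 0, "dy": 0, "dz": 0, "rx": 0, "ry": 0, "rz": 0},
  {"dx": 0, "dy": 0, "dz": 0, "rx": 0, "ry": 0, "rz": 0},
  {"dx": 0, "dy": 0, "dz": 0, "rx": 0, "ry": 0, "rz": 0},
  {"dx": 0, "dy": 0, "dz": 0, "rx": 0, "ry": 0, "rz": 0},
  {"dx": 0, "dy": 0, "dz": 0, "rx": 0, "ry": 0, "rz": 0},
])

```text
t: 60.95
tcp_pos: [0.4715, -0.3718, 0.2237]
tool_rot: [0.097, 0.995, -0.0, 0.0]
force: [-0.0, 0.9, -0.7]
finger_gap: 0.901
gripper_force: 0.0
```

```bash
python3 - <<'E'
from h import *
s=sensors.sense();print({k:np.round(s[k],4) for k in('t','tcp_pos','tool_rot','force','finger_gap')})
i2,mt=snap('scene','sc5.png');print('scene');copper(i2,mt,.022,30)
E
```

```text
{'t': np.float64(60.95), 'tcp_pos': array([ 0.4715, -0.3718,  0.2237]), 'tool_rot': array([ 9.700e-02,  9.953e-01, -0.000e+00,  1.000e-04]), 'force': array([-0.0307,  0.8971, -0.7123]), 'finger_gap': np.float64(0.9006)}
scene
blob [358. 140.] mm [449.4 360.1] [41.8 37.6] 2.2 pca 166.4
blob [244. 175.] mm [321.6  78.7] [104.6  34.1] 74.0 pca 74.3
blob [401. 175.] mm [595.  348.5] [18.1 51.6] 32.2 pca 122.3
blob [221. 260.] mm [ 456.8 -118.7] [51.1 20.8] 65.6 pca 65.1
blob [263. 312.] mm [ 603.4 -135.3] [69.8 40.3] 87.7 pca 88.3
blob [409. 302.] mm [802.   89.4] [54.8  2.7] 88.2 pca 87.4
blob [385. 328.] mm [799.   12.7] [89.1  2.5] 87.9 pca 87.5
blob [482. 376.] mm [980.8  81.7] [247.7   3. ] 87.5 pca 87.6
blob [474. 378.] mm [972.7  52.5] [56.7  2.1] 87.8 pca 88.1
```

Emit:
move_arm([
  {"dx": 0, "dy": -0.08, "dz": -1, "rx": 0, "ry": 0, "rz": 0},
  {"dx": 0, "dy": 0, "dz": -1, "rx": 0, "ry": 0, "rz": 0},
  {"dx": 0, "dy": 0, "dz": -1, "rx": 0, "ry": 0, "rz": 0},
  {"dx": 0, "dy": 0, "dz": -1, "rx": 0, "ry": 0, "rz": 0},
  {"dx": 0, "dy": 0, "dz": -1, "rx": 0, "ry": 0, "rz": 0},
  {"dx": 0, "dy": 0, "dz": -1, "rx": 0, "ry": 0, "rz": 0},
  {"dx": 0, "dy": 0, "dz": -1, "rx": 0, "ry": 0, "rz": 0},
  {"dx": 0, "dy": 0, "dz": -0.8, "rx": 0, "ry": 0, "rz": 0},
  {"dx": 0, "dy": 0, "dz": 0, "rx": 0, "ry": 0, "rz": 0},
  {"dx": 0, "dy": 0, "dz": 0, "rx": 0, "ry": 0, "rz": 0},
], claw=100)

```text
t: 62.25
tcp_pos: [0.4717, -0.3747, 0.0292]
tool_rot: [0.097, 0.995, -0.0, 0.0]
force: [-0.2, -0.1, 0.5]
finger_gap: 0.997
gripper_force: 0.0
```

Emit:
move_arm([
  {"dx": 0, "dy": 0, "dz": 0, "rx": 0, "ry": 0, "rz": 0},
  {"dx": 0, "dy": 0, "dz": 0, "rx": 0, "ry": 0, "rz": 0},
  {"dx": 0, "dy": 0, "dz": 0, "rx": 0, "ry": 0, "rz": 0},
  {"dx": 0, "dy": 0, "dz": 0, "rx": 0, "ry": 0, "rz": 0},
  {"dx": 0, "dy": 0, "dz": 0, "rx": 0, "ry": 0, "rz": 0},
  {"dx": 0, "dy": 0, "dz": 0, "rx": 0, "ry": 0, "rz": 0},
  {"dx": 0, "dy": 0, "dz": 0, "rx": 0, "ry": 0, "rz": 0},
  {"dx": 0, "dy": 0, "dz": 0, "rx": 0, "ry": 0, "rz": 0},
  {"dx": 0, "dy": 0, "dz": 0, "rx": 0, "ry": 0, "rz": 0},
  {"dx": 0, "dy": 0, "dz": 0, "rx": 0, "ry": 0, "rz": 0},
], claw=30, newtons=30)

```text
t: 63.5
tcp_pos: [0.4715, -0.374, 0.0294]
tool_rot: [0.097, 0.995, 0.0, 0.0]
force: [1.2, 2.4, 6.6]
finger_gap: 0.408
gripper_force: 29.7
```

Emit:
move_arm([
  {"dx": -0.315, "dy": 0.059, "dz": 0, "rx": 0, "ry": 0, "rz": 0},
  {"dx": -0.315, "dy": 0.059, "dz": 0, "rx": 0, "ry": 0, "rz": 0},
  {"dx": -0.315, "dy": 0.059, "dz": 0, "rx": 0, "ry": 0, "rz": 0},
  {"dx": -0.315, "dy": 0.059, "dz": 0, "rx": 0, "ry": 0, "rz": 0},
  {"dx": -0.315, "dy": 0.059, "dz": 0, "rx": 0, "ry": 0, "rz": 0},
  {"dx": -0.315, "dy": 0.059, "dz": 0, "rx": 0, "ry": 0, "rz": 0},
  {"dx": -0.315, "dy": 0.059, "dz": 0, "rx": 0, "ry": 0, "rz": 0},
  {"dx": 0, "dy": 0, "dz": 0, "rx": 0, "ry": 0, "rz": 0},
  {"dx": 0, "dy": 0, "dz": 0, "rx": 0, "ry": 0, "rz": 0},
  {"dx": 0, "dy": 0, "dz": 0, "rx": 0, "ry": 0, "rz": 0},
])

```text
t: 64.75
tcp_pos: [0.4183, -0.3649, 0.0294]
tool_rot: [0.098, 0.995, -0.001, 0.002]
force: [6.6, 2.9, 4.2]
finger_gap: 0.413
gripper_force: 30.6
```

Emit:
move_arm([
  {"dx": -0.08, "dy": 0.015, "dz": 0, "rx": 0, "ry": 0, "rz": 0},
  {"dx": 0, "dy": 0, "dz": 0, "rx": 0, "ry": 0, "rz": 0},
  {"dx": 0, "dy": 0, "dz": 0, "rx": 0, "ry": 0, "rz": 0},
  {"dx": 0, "dy": 0, "dz": 0, "rx": 0, "ry": 0, "rz": 0},
  {"dx": 0, "dy": 0, "dz": 0, "rx": 0, "ry": 0, "rz": 0},
  {"dx": 0, "dy": 0, "dz": 0, "rx": 0, "ry": 0, "rz": 0},
  {"dx": 0, "dy": 0, "dz": 0, "rx": 0, "ry": 0, "rz": 0},
  {"dx": 0, "dy": 0, "dz": 0, "rx": 0, "ry": 0, "rz": 0},
  {"dx": 0, "dy": 0, "dz": 0, "rx": 0, "ry": 0, "rz": 0},
  {"dx": 0, "dy": 0, "dz": 0, "rx": 0, "ry": 0, "rz": 0},
])

```text
t: 66.0
tcp_pos: [0.4183, -0.365, 0.0294]
tool_rot: [0.098, 0.995, -0.002, 0.004]
force: [12.9, 4.1, 1.5]
finger_gap: 0.411
gripper_force: 30.4
```

Emit:
move_arm([
  {"dx": 0, "dy": 0, "dz": 0, "rx": 0, "ry": 0, "rz": 0},
  {"dx": 0, "dy": 0, "dz": 0, "rx": 0, "ry": 0, "rz": 0},
  {"dx": 0, "dy": 0, "dz": 0, "rx": 0, "ry": 0, "rz": 0},
  {"dx": 0, "dy": 0, "dz": 0, "rx": 0, "ry": 0, "rz": 0},
  {"dx": 0, "dy": 0, "dz": 0.3, "rx": 0, "ry": 0, "rz": 0},
  {"dx": 0, "dy": 0, "dz": 1, "rx": 0, "ry": 0, "rz": 0},
  {"dx": 0, "dy": 0, "dz": 1, "rx": 0, "ry": 0, "rz": 0},
  {"dx": 0, "dy": 0, "dz": 1, "rx": 0, "ry": 0, "rz": 0},
  {"dx": 0, "dy": 0, "dz": 1, "rx": 0, "ry": 0, "rz": 0},
  {"dx": 0, "dy": 0, "dz": 1, "rx": 0, "ry": 0, "rz": 0},
], claw=100)

```text
t: 67.25
tcp_pos: [0.414, -0.3635, 0.1624]
tool_rot: [0.097, 0.995, -0.0, 0.0]
force: [0.1, 0.5, 0.7]
finger_gap: 1.003
gripper_force: 0.0
```

Emit:
move_arm([
  {"dx": 0, "dy": 0, "dz": 1, "rx": 0, "ry": 0, "rz": 0},
  {"dx": 0, "dy": 0, "dz": 1, "rx": 0, "ry": 0, "rz": 0},
  {"dx": 0, "dy": 0, "dz": 0.7, "rx": 0, "ry": 0, "rz": 0},
  {"dx": 0, "dy": 0, "dz": 0, "rx": 0, "ry": 0, "rz": 0},
  {"dx": 0, "dy": 0, "dz": 0, "rx": 0, "ry": 0, "rz": 0},
  {"dx": 0, "dy": 0, "dz": 0, "rx": 0, "ry": 0, "rz": 0},
  {"dx": 0, "dy": 0, "dz": 0, "rx": 0, "ry": 0, "rz": 0},
  {"dx": 0, "dy": 0, "dz": 0, "rx": 0, "ry": 0, "rz": 0},
  {"dx": 0, "dy": 0, "dz": 0, "rx": 0, "ry": 0, "rz": 0},
  {"dx": 0, "dy": 0, "dz": 0, "rx": 0, "ry": 0, "rz": 0},
])

```text
t: 68.5
tcp_pos: [0.4141, -0.3636, 0.2285]
tool_rot: [0.097, 0.995, 0.0, -0.0]
force: [-0.2, -0.3, 0.7]
finger_gap: 0.996
gripper_force: 0.0
```

```bash
python3 - <<'E'
from h import *
import pickle
s=sensors.sense();print({k:np.round(s[k],4) for k in('t','tcp_pos','force','finger_gap')})
im,m=snap('wrist','w12.png')
i2,mt=snap('scene','sc6.png');print('scene');copper(i2,mt,.022)
a=cv2.resize(im[50:300,180:400][:,:,::-1],(400,455));b=cv2.resize(i2[120:380,60:380][:,:,::-1],(400,325))
b=cv2.copyMakeBorder(b,0,130,0,0,cv2.BORDER_CONSTANT);cv2.imwrite('pics/c5.png',np.hstack([a,b]))
E
```

```text
{'t': np.float64(68.5), 'tcp_pos': array([ 0.4141, -0.3636,  0.2285]), 'force': array([-0.1533, -0.3119,  0.701 ]), 'finger_gap': np.float64(0.9955)}
scene
blob [359. 140.] mm [449.4 360.1] [41.8 37.6] 2.2 pca 167.6
blob [244. 174.] mm [321.6  78.7] [104.5  33.8] 73.5 pca 74.3
blob [401. 175.] mm [595.  347.9] [17.8 51.7] 31.3 pca 122.0
blob [221. 261.] mm [ 456.7 -118.7] [50.9 20.7] 65.6 pca 66.3
blob [263. 312.] mm [ 603.4 -135.3] [69.8 40.3] 87.7 pca 88.3
blob [471. 389.] mm [978.6  35.5] [155.1   3.1] 87.5 pca 87.5
```

View pics/c5.png

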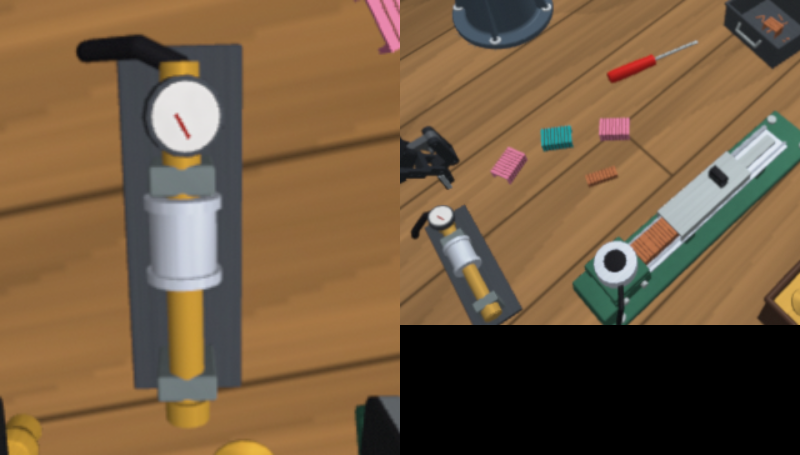

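The crops show the sleeve against the gauge-end bracket (air on), the rail home over the strips, the stub in the tin, and the arm clear of everything. I'm handing the job in.

```bash
python3 -c "
from station import order
print(order.sign_off())"
```

```text
the job is handed in; nothing more can be done
None
```

I did every step in the required order and handed the job in at about 68 s, but no verdict came back. In the final pictures both full strips are in the channel with the rail home over them, the stub is in the scrap tin, the air is back on, and the narrow strips and rosette were never touched.

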